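# Fit the moisture gauge and snap the vent cap on the document box

### The job

Make the steel document box ready for storage: take the moisture gauge out of its wooden rest, push its blade fully home into the slot on the box's lid and let it go there. Then take the narrower, taller of the two caps and press it onto the vent stud on the same lid until it clicks, and keep pressing after the click so that it squeezes the rubber seal nearly all the way. Finish while still holding the cap pressed down like that, and leave the other things on the bench where they are.

Things in the scene. Friction and masses are not known exactly. Their poses are not given: they have to be found in the camera images.
- gauge_grip (a point): Moisture gauge, upright in the wooden rest: black tab 12 (x) x 28 (y) x 42 mm high, with white discs; this point is the tab's centre, where to grip. x across its thickness, z up. Below the tab a shoulder plate 18 x 40 x 6 mm, underside 27 mm below this point; below that a steel blade 4 (x) x 26 (y), 26 mm long, tip 53 mm below this point. About 60 g. A half turn makes no difference.
- gauge_rest: Wooden block the gauge stands in, 70 x 80 mm, 40 mm high, fixed; the blade stands 26 mm deep in its slot. Origin at the centre of its underside.
- slot (a point): Slot mouth, centre of the top face of a bare steel block (44 x 60 mm, 30 mm high) on the document box's lid. x across the slot's thin width, y along it, z up. Slot 7 (x) x 30 (y) mm, 28 mm deep, 2 mm bevels at the mouth. Gauge fully home: its shoulder rests on the block, gauge_grip 27 mm above this point.
- docbox: Green steel document box, shut, 200 (x) x 320 (y) mm, lid 70 mm high, heavy and fixed; origin at the centre of its underside. On the lid: the slot block 90 mm from the middle along -y, the vent stud 80 mm along +y. The slot's axes are parallel to the box's.
- cap_mid (a point): The snap cap, a plain grey plastic cylinder 36 mm in diameter and 46 mm high, standing mouth down on the bench; this point is its centre, 23 mm above its mouth, z up. Hollow for the lower 21 mm, with an inner lip (23 mm opening) at the mouth. Mass about 40 g.
- stud_base (a point): Vent stud on the lid; this point is on its axis at lid level, z up. Steel foot 34 mm wide, 6 high; on it a rubber seal 33 mm wide, its top 14 mm above this point; through it a steel post 18 mm wide with a tapered top ending 28 mm above this point. Four sprung beads stick out of the post to 27 mm across, 19.5 mm above this point.
- stud: The same stud: how the cap goes on. The cap's lip meets the beads with cap_mid about 45 mm above stud_base, needs about 8 N to pass them and clicks past with cap_mid about 40 mm above (the force drops). It meets the seal with cap_mid 37 mm above, and pressed on pushes it down 5 mm to a hard stop, with cap_mid 32 mm above stud_base.
- seal (a joint): How far the rubber seal is squeezed down: 0 free, 0.005 m at its stop. A spring of 2.4 N per mm, so about 12 N at the stop; let go, it pushes the clicked cap back up to about 0.001 m.
- wide_cap: The other cap, which does not fit: grey plastic, 58 mm in diameter, 28 mm high; origin at the centre of its underside. Leave it.
- brush: Brush lying flat on the bench at the robot's right, about 200 mm long; origin at its underside. Leave it.
- padlock: Brass padlock standing on the bench, 45 x 22 mm, 72 mm high; origin at the centre of its underside. Leave it.
- jar: Amber glass jar with a steel lid, 66 mm in diameter, 80 mm high; origin at the centre of its underside. Leave it.
- tape_roll: Roll of paper tape lying flat, 64 mm in diameter, 24 mm high; origin at the centre of its underside. Leave it.
Things that resemble listed ones, but are neither listed nor needed, are in the scene too. Of the things shaped like the part that bears gauge_grip, the black one is meant.

How it is judged:
By the outcome, as a careful person would: the job done as asked, in the order asked, and still so for the second after the job is handed in, while the arm keeps its last pose, push and grip.
It also fails if it takes over 64 s, if anything falls off the work surface, if the arm or the gripper's body presses on something with over 40 N, if the wrist force passes 120 N, or if a joint passes its speed limit or range.

### The arm

A 6-joint arm with a two-finger parallel gripper is mounted at the origin on the work surface. World frame = base frame: x ahead of the robot, y to its left, z up, the work surface at z = 0. Lengths are in mm, angles in rad, forces in N, time in s.
With the tool pointing down it reaches from about 350 to 875 mm from the base axis. Payload 4.2 kg.
Tool frame: the origin (TCP) lies where the fingers leave the gripper's body, on its centre line; the fingertips stand ahead of it and the grasp point (between the pads) lies 54 mm ahead of it (arm.nose_length is the z of the fingertips in the tool frame, in mm); z points along the fingers, x is the direction in which the jaws open and shut, and the axes are right-handed (so a half turn about z gives the same grasp; the last joint's range is limited). The gripper opens to 85 mm and grips with 20 to 120 N. Pads are 22 mm wide; open, the fingers measure 114 mm over their backs; the gripper's body (76 mm by 85 mm) begins 54 mm behind the grasp point. The pads swing forward as they close: fully open they stand 13 mm farther back than shut.
Start: joints at [-0.924, 0.385, 0.008, 0, -1.194, -0.259], TCP at [236.359, -578.562, 303.912] pointing down, gripper open.
Joint ranges: [-3.14, 3.14], [-1.21, 2.06], [-1.07, 1.41], [-3.16, 2.05], [-2.99, -0.16], [-3.1, 3.1]. Speed limits (rad/s): [2.79, 2.79, 3.14, 3.14, 3.14, 3.14].

### API

Orientations are given as a unit quaternion [x, y, z, w].
In Python, from bench import arm, imaging, job_done gives the robot as it stands.
- The arm moves only by the shell command python3 -m crank 'ROWS' [OPENING]. ROWS is a JSON object of lists of equal length, an entry for each row: "delta_pos": the shift along the tool's x, y, z in m, a list of three; "twist": the turn about the tool's z in rad. In form: {"delta_pos": [[tx, ty, tz], ...], "twist": [twist, ...]}. A call has 1 to 8 rows; each row shifts and turns the commanded pose from where the row before left it, along the tool's axes as they then stand; what a row does not reach is not made up. A row lasts 1/12 s, in which the tool goes at most 41.7 mm and 7.16 degrees, less where a joint would pass 70% of its speed; a pose out of reach is approached as far as the arm can. A call is refused whole if a number of a shift passes 0.0417 or a number of a turn 0.125, either way. A call with a gripper value outside its range is refused whole. OPENING is the opening, from 0 (shut) to 1 (fully open), set as the call begins (- or left out, the last holds). The fingers move at their own pace and stop on an object; the grip force is fixed at half the most. Time passes only in rows, so rows that do not move let the fingers close. It gives the time, the measured TCP pose, the force and the opening at its end, in the units of the state.
- arm.read_state(): the state, without advancing time (a new reading comes with each control period).
- imaging.get_image(name): name is "scene" or "top"; returns (picture, depth): 384x512x3 uint8, blue, green, red; 384x512 float32, mm along the optical axis (not along the pixel's ray), 0 where there is no reading.
- imaging.camera_model(name): a dict with "vfov" (degrees; the focal length in pixels is half the picture's height over the tangent of half this angle, whatever the lens; pixels are square), "cx", "cy" (the principal point, pixels), "T" (4x4, takes a point from camera to world coordinates). Camera axes: x right, y up, looking along -z (the intrinsics and any distortion apply to the point x, -y, -z); pixel columns grow to the right and rows downward; lengths in mm; the calibration is good to about 2 mm. A picture is of the moment at which its call begins. camera_model takes no time and is no camera call.
- job_done(): hands the job in, once; it reports no verdict.
The state is a dict: "clock": time; "joints": joint angles; "joint_vel": joint speeds; "joint_efforts": joint torques, N m; "position": TCP position; "ee_rot": TCP orientation; "contact_force": force on the tool from outside, world axes, zero at the start; "wrist_torque": the same for the moment, N m; "gripper_width": finger opening in mm.
Only numpy, scipy, OpenCV 4.12 (cv2) and the standard library are available. Lean on these libraries where they do the work, as an engineer would, in place of code of your own. Each camera call takes 0.05 s, during which the arm holds its last target.

## Working session

There is one attempt and no reset: what is moved stays moved. The work goes in short steps, Python scripts to look and compute and a shell command to move; the robot and the scene stay as the last step left them, time stands still between calls to the robot, and variables do not carry over. Pictures are saved under pics/ and viewed, and the job is handed in when it is done.

```bash
ls; mkdir -p pics; python3 - <<'E'
from bench import arm, imaging
import cv2,numpy as np
print(arm.read_state(), arm.nose_length)
for n in ("scene","top"):
    p,d=imaging.get_image(n); cv2.imwrite(f"pics/{n}0.png",p); np.save(f"pics/{n}0.npy",d)
    print(n,imaging.camera_model(n))
E
```

```text
pics
{'clock': 0.0, 'joints': array([-9.24364750e-01,  3.85584992e-01,  6.61064297e-03, -5.26563901e-04,
       -1.19398268e+00, -2.58603307e-01]), 'joint_vel': array([ 0.00016049,  0.00098376,  0.00096963, -0.00065754,  0.00035489,
       -0.00024818]), 'joint_efforts': array([-8.87618498e-04, -3.92286623e+01,  1.88396949e+01,  4.18623760e+00,
       -4.72420346e-03,  1.65929708e-05]), 'position': array([ 236.23138388, -578.17455524,  302.79420187]), 'ee_rot': array([ 5.57673843e-01,  8.30059430e-01,  5.84295834e-04, -9.41083881e-04]), 'contact_force': array([ 0.00490293,  0.11698665, -0.15302526]), 'wrist_torque': array([-0.01014928, -0.01971784,  0.00816029]), 'gripper_width': 85.29885859449416} 72.6
scene {'vfov': 48.17528583690474, 'cx': 258.70319836168056, 'cy': 187.16104335022487, 'T': array([[ 8.60080354e-01, -3.66053911e-01,  3.55339723e-01,
         9.21366893e+02],
       [ 5.10048438e-01,  6.31473211e-01, -5.84030970e-01,
        -7.07487843e+02],
       [-1.06006955e-02,  6.83554034e-01,  7.29822929e-01,
         9.04871691e+02],
       [ 0.00000000e+00,  0.00000000e+00,  0.00000000e+00,
         1.00000000e+00]])}
top {'vfov': 47.34761352934418, 'cx': 254.30985515023988, 'cy': 201.41142012732115, 'T': array([[-1.06810417e-02,  9.80126753e-01, -1.98084485e-01,
         2.55090014e+02],
       [-9.99940435e-01, -1.00245247e-02,  4.31684848e-03,
        -3.04784677e+01],
       [ 2.24535588e-03,  1.98118794e-01,  9.80175444e-01,
         1.33859385e+03],
       [ 0.00000000e+00,  0.00000000e+00,  0.00000000e+00,
         1.00000000e+00]])}
```

View pics/scene0.png

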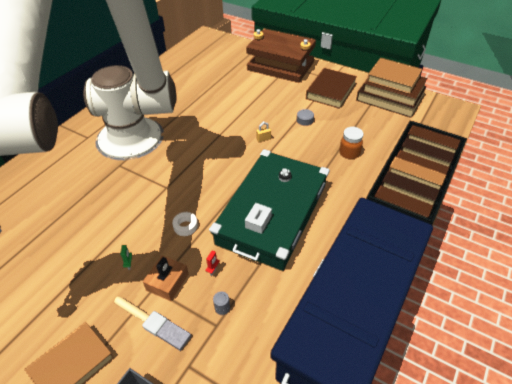

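View pics/top0.png

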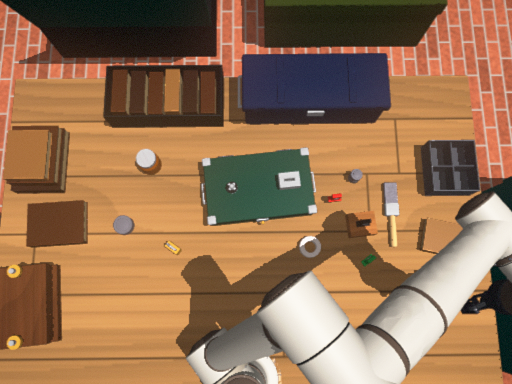

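The scene view shows the black gauge in its rest at about (163,268), the narrow cap at (221,302), and the box with its slot block at (259,217) and stud at (285,174). Red and green lookalikes sit nearby. The wide cap is at (305,117).

```bash
cat > h.py <<'E'
import numpy as np, cv2
from bench import imaging
def cam(n):
    m=imaging.camera_model(n); f=192/np.tan(np.radians(m['vfov']/2)); return m,f
def w(n,u,v,d):
    m,f=cam(n); p=np.array([(u-m['cx'])/f*d,-(v-m['cy'])/f*d,-d,1]); return (m['T']@p)[:3]
def wz(n,u,v,z):
    m,f=cam(n); r=m['T'][:3,:3]@np.array([(u-m['cx'])/f,-(v-m['cy'])/f,-1]); o=m['T'][:3,3]
    return o+r*(z-o[2])/r[2]
def cloud(n,d):
    m,f=cam(n); v,u=np.mgrid[:384,:512]
    P=np.stack([(u-m['cx'])/f*d,-(v-m['cy'])/f*d,-d],-1)
    return P@m['T'][:3,:3].T+m['T'][:3,3]
E
python3 - <<'E'
from h import *
t=cv2.imread('pics/top0.png'); s=cv2.imread('pics/scene0.png')
def crop(im,u0,v0,u1,v1,k,name): cv2.imwrite(f'pics/{name}.png',cv2.resize(im[v0:v1,u0:u1],None,fx=k,fy=k,interpolation=cv2.INTER_CUBIC))
crop(t,195,140,325,230,6,'t_box'); crop(t,315,160,415,250,6,'t_g'); crop(s,110,230,240,330,6,'s_g')
crop(s,210,145,335,270,4.6,'s_box')
d=np.load('pics/top0.npy'); C=cloud('top',d)
ds=np.load('pics/scene0.npy'); S=cloud('scene',ds)
for n,u,v in [('slotblk',289,180),('stud',232,187),('capt',355,175),('gauge',364,222),('bench',330,280),('lid',260,200),('wide',123,225)]:
    print(n,C[v,u].round(1))
for n,u,v in [('slotblk',255,222),('stud',285,173),('capt',221,297),('gauge',163,265),('bench',60,230),('lid',270,190),('bench2',250,330)]:
    print(n,S[v,u].round(1))
E
```

```text
slotblk [ 573.2 -139.5   79.6]
stud [548.6  28.4 100.8]
capt [ 595.3 -344.1   46.2]
gauge [ 444.  -352.2   87.4]
bench [ 282.  -262.2   -3.4]
lid [516.1 -53.   67.4]
wide [451.7 361.5  25.9]
slotblk [ 578.7 -163.9   97.1]
stud [560.8  21.2  93.9]
capt [ 601.4 -349.1   47.5]
gauge [ 454.4 -361.7   77.8]
bench [ 101.1 -381.3   -2.8]
lid [544.  -29.7  65.6]
bench2 [ 683.1 -362.2   -3.6]
```

View pics/t_box.png

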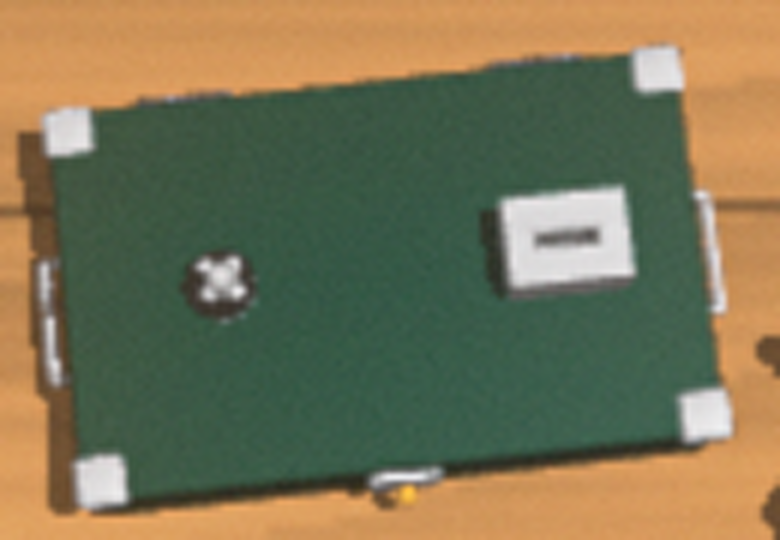

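View pics/t_g.png

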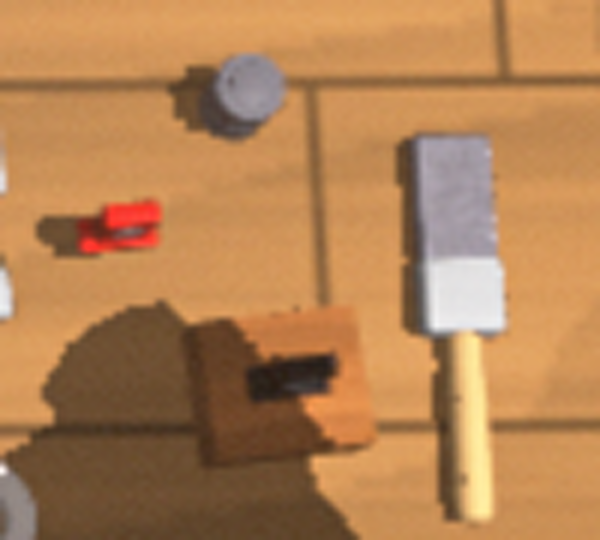

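View pics/s_g.png

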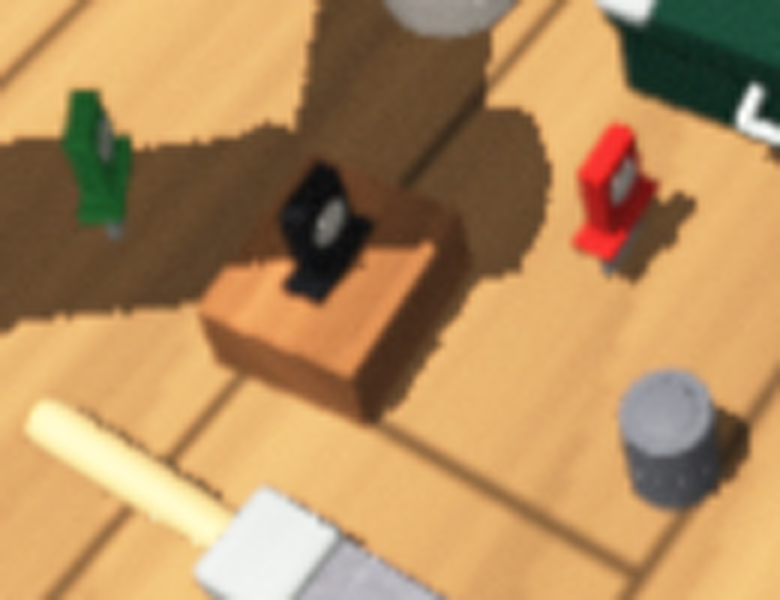

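View pics/s_box.png

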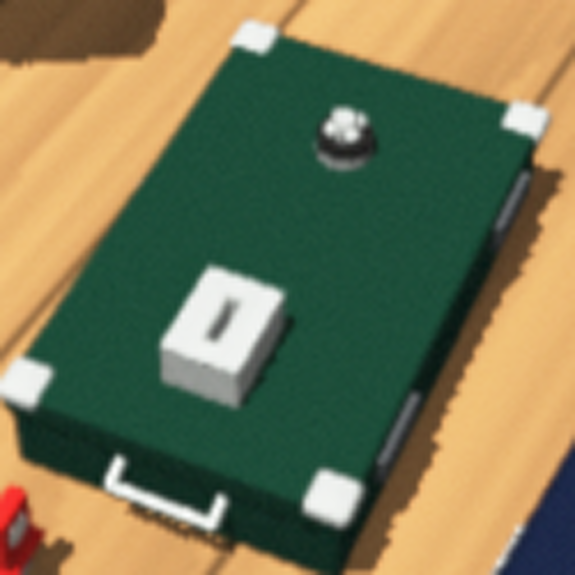

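```bash
python3 - <<'E'
from h import *
t=cv2.imread('pics/top0.png'); s=cv2.imread('pics/scene0.png')
def crop(im,u0,v0,u1,v1,k,g=0.5):
    c=(255*(im[v0:v1,u0:u1]/255.)**g).astype(np.uint8); c= cv2.resize(c,None,fx=k,fy=k,interpolation=cv2.INTER_CUBIC)
    return c
A=crop(t,345,210,380,240,16); B=crop(s,140,252,185,302,12)
h=max(A.shape[0],B.shape[0]); out=np.zeros((h,A.shape[1]+B.shape[1]-0,3),np.uint8)
cv2.imwrite('pics/gA.png',A);cv2.imwrite('pics/gB.png',B)
cv2.imwrite('pics/cA.png',np.hstack([crop(t,345,165,366,187,16),cv2.resize(crop(s,208,288,236,318,12),None,fx=1,fy=352/360)]))
E
```

```text
(no output)
```

View pics/gA.png

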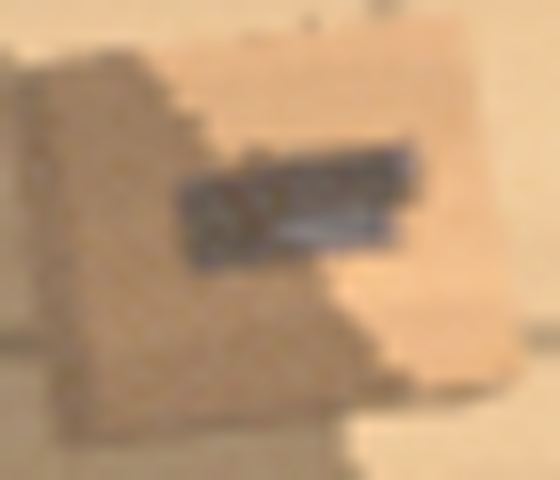

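View pics/gB.png

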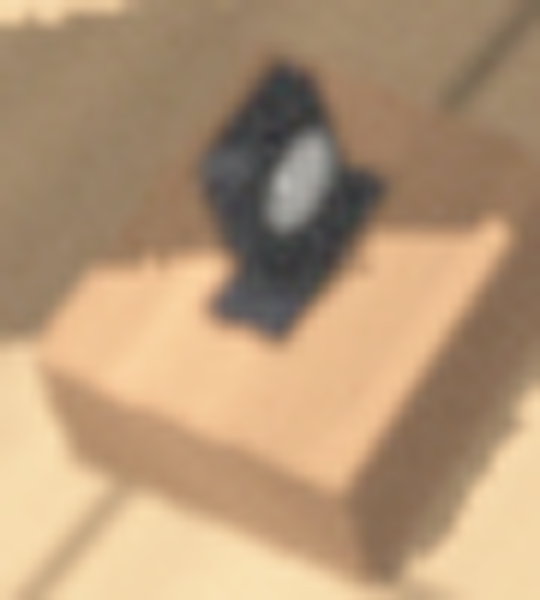

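View pics/cA.png

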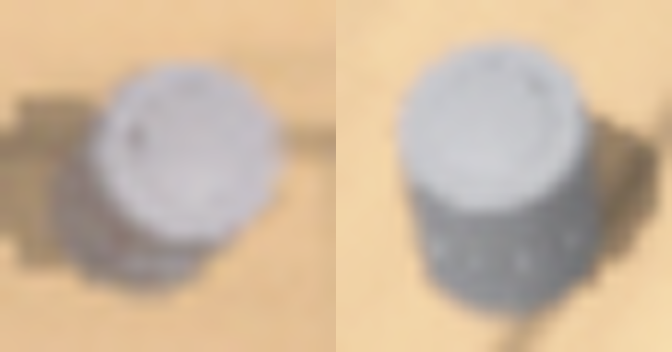

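```bash
cat > picks.py <<'E'
from h import *
def P(n,c,k,off,z): 
    return wz(n,(c[0]+.5)/k-.5+off[0],(c[1]+.5)/k-.5+off[1],z)
if __name__=='__main__':
    T=lambda c,z:P('top',c,6,(195,140),z); S=lambda c,z:P('scene',c,4.6,(210,145),z)
    tc=[T(c,70) for c in [(47,110),(680,47),(732,438),(80,508)]]
    sc=[S(c,70) for c in [(240,20),(549,107),(330,524),(0,385)]]
    for nm,c in (('top',tc),('scene',sc)):
        c=np.array(c); print(nm,c.round(1).tolist(),c.mean(0).round(1))
        for i in range(4):
            e=c[(i+1)%4]-c[i]; print('  edge',np.linalg.norm(e).round(1),np.degrees(np.arctan2(e[1],e[0])).round(2))
    for nm,f,c in (('top',T,[(498,200),(625,187),(635,277),(510,290)]),('scene',S,[(210,267),(285,292),(238,365),(162,342)])):
        c=np.array([f(q,100) for q in c]);print('blk',nm,c.mean(0).round(1),[(np.linalg.norm(c[(i+1)%4]-c[i]).round(1),np.degrees(np.arctan2(*(c[(i+1)%4]-c[i])[1::-1])).round(1)) for i in range(4)])
    print('slot',T((567,236),100).round(1),S((225,321),100).round(1))
    print('stud',T((220,280),98).round(1),S((347,122),98).round(1))
    print('cap',P('top',(188,152),16,(345,165),46).round(1),P('scene',(492-336,126*360/352),12,(208,288),46).round(1))
    print('cap bottom scene edge')
    A=lambda c,z:P('top',c,16,(345,210),z)
    c=np.array([A(q,40) for q in [(38,72),(465,18),(515,375),(90,425)]]);print('rest top',c.mean(0).round(1),[(np.linalg.norm(c[(i+1)%4]-c[i]).round(1),np.degrees(np.arctan2(*(c[(i+1)%4]-c[i])[1::-1])).round(1)) for i in range(4)])
    B=lambda c,z:P('scene',c,12,(140,252),z)
    c=np.array([B(q,40) for q in [(40,355),(345,490),(512,228)]]);print('rest scene',((c[0]+c[2])/2).round(1),[(np.linalg.norm(c[i+1]-c[i]).round(1),np.degrees(np.arctan2(*(c[(i+1)%4]-c[i])[1::-1])).round(1)) for i in range(2)])
E
python3 picks.py
cat > sil.py <<'E'
from h import *
from scipy.optimize import minimize
def proj(n,Pw):
    m,f=cam(n); R=m['T'][:3,:3]; q=(Pw-m['T'][:3,3])@R
    return np.stack([m['cx']+f*q[:,0]/-q[:,2], m['cy']-f*q[:,1]/-q[:,2]],-1)
def box(cx,cy,cz,sx,sy,sz):
    return np.array([[cx+i*sx/2,cy+j*sy/2,cz+k*sz/2] for i in(-1,1) for j in(-1,1) for k in(-1,1)])
def cyl(r,h0,h1):
    a=np.linspace(0,2*np.pi,48,endpoint=False); return np.concatenate([np.stack([r*np.cos(a),r*np.sin(a),0*a+h],-1) for h in(h0,h1)])
GAUGE=[box(0,0,0,12,28,42),box(0,0,-24,18,40,6)]
CAP=[cyl(18,-23,23)]
def render(n,parts,pose,win,K=8):
    u0,v0,u1,v1=win; im=np.zeros(((v1-v0)*K,(u1-u0)*K),np.uint8)
    x,y,z,yaw=pose; c,s=np.cos(yaw),np.sin(yaw); R=np.array([[c,-s,0],[s,c,0],[0,0,1]])
    for p in parts:
        q=proj(n,p@R.T+[x,y,z]); q=(q+.5-[u0,v0])*K-.5
        cv2.fillConvexPoly(im,cv2.convexHull(np.round(q*16).astype(np.int32)),255,shift=4)
    return cv2.resize(im,(u1-u0,v1-v0),interpolation=cv2.INTER_AREA)/255.
def fit(n,mask,parts,pose0,win,yaw=True):
    z=pose0[2]
    def cost(p): return np.abs(render(n,parts,(p[0],p[1],z,p[2] if yaw else 0),win)-mask).sum()
    best=None
    for dy in ([-.15,0,.15] if yaw else [0]):
        s0=np.array([[0,0,0],[6,0,0],[0,6,0],[0,0,.15]]); x0=np.array([pose0[0],pose0[1],pose0[3]+dy])
        r=minimize(cost,x0,method='Nelder-Mead',options=dict(initial_simplex=x0+s0,xatol=.02,fatol=.01,maxiter=600))
        if best is None or r.fun<best.fun: best=r
    return best.x,best.fun,mask.sum()
E
python3 - <<'E'
from sil import *
for n,win,capw in (('top',(345,210,380,240),(340,160,372,190)),('scene',(145,250,180,285),(205,285,240,322))):
    im=cv2.imread(f'pics/{n}0.png').astype(float)
    u0,v0,u1,v1=win; c=im[v0:v1,u0:u1]; 
    # wood: R-B large; black: small chroma & dark; soft mask by R channel relative
    sat=c[...,2]-c[...,0]
    m=((c[...,2]<62)|((sat<12)))*1.0
    cv2.imwrite(f'pics/m_{n}.png',cv2.resize((m*255).astype(np.uint8),None,fx=10,fy=10,interpolation=0))
    print(n,'gauge',fit(n,m,GAUGE,(450,-352,67,0.1),win))
    u0,v0,u1,v1=capw; c=im[v0:v1,u0:u1]; sat=c[...,2]-c[...,0]; m=(sat<20)*1.0
    cv2.imwrite(f'pics/mc_{n}.png',cv2.resize((m*255).astype(np.uint8),None,fx=10,fy=10,interpolation=0))
    print(n,'cap',fit(n,m,CAP,(598,-345,23,0),capw,False))
E
cd pics; python3 -c "
import cv2,numpy as np
L=[cv2.resize(cv2.imread(f),(300,300),interpolation=0) for f in('m_top.png','m_scene.png','mc_top.png','mc_scene.png')]
cv2.imwrite('mm.png',np.vstack([np.hstack(L[:2]),np.hstack(L[2:])]))"
```

```text
top [[646.8, 119.0, 70.0], [676.8, -200.4, 70.0], [476.1, -218.9, 70.0], [444.7, 100.3, 70.0]] [561.1 -50.   70. ]
  edge 320.7 -84.64
  edge 201.6 -174.74
  edge 320.7 95.61
  edge 203.0 5.27
scene [[445.0, 95.9, 70.0], [646.1, 121.4, 70.0], [674.9, -206.9, 70.0], [481.3, -218.4, 70.0]] [561.8 -52.   70. ]
  edge 202.6 7.23
  edge 329.6 -84.99
  edge 193.9 -176.62
  edge 316.4 96.58
blk top [ 570.1 -138.   100. ] [(np.float64(62.4), np.float64(-84.5)), (np.float64(45.3), np.float64(-175.6)), (np.float64(61.0), np.float64(95.5)), (np.float64(45.3), np.float64(6.1))]
blk scene [ 572.9 -138.7  100. ] [(np.float64(44.0), np.float64(6.4)), (np.float64(55.3), np.float64(-86.5)), (np.float64(42.6), np.float64(-170.8)), (np.float64(57.3), np.float64(95.0))]
slot [ 571.3 -138.1  100. ] [ 575.2 -141.4  100. ]
stud [551.5  30.7  98. ] [559.4  23.8  98. ]
cap [ 598.4 -348.2   46. ] [ 601.8 -351.6   46. ]
cap bottom scene edge
rest top [ 447.1 -357.7   40. ] [(np.float64(81.6), np.float64(-83.3)), (np.float64(67.9), np.float64(-175.8)), (np.float64(80.3), np.float64(96.1)), (np.float64(67.0), np.float64(5.3))]
rest scene [ 451.3 -369.2   40. ] [(np.float64(69.2), np.float64(5.7)), (np.float64(61.8), np.float64(97.4))]
top gauge (array([ 4.49339162e+02, -3.58956708e+02,  2.90337091e-01]), np.float64(31.011764705882353), np.float64(69.0))
top cap (array([ 5.99082328e+02, -3.49000364e+02,  8.12787792e-02]), np.float64(49.7764705882353), np.float64(114.0))
scene gauge (array([ 4.50127361e+02, -3.60910843e+02,  2.49440469e-01]), np.float64(42.65098039215687), np.float64(218.0))
scene cap (array([ 6.00627250e+02, -3.49317827e+02, -3.90072212e-03]), np.float64(57.37647058823529), np.float64(292.0))
```

View pics/mm.png

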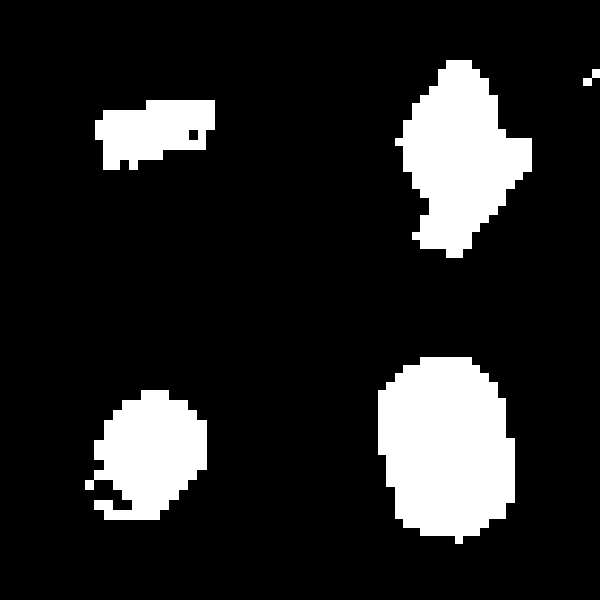

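```bash
cat >> sil.py <<'E'
def overlay(n,img,items,win,k,out,g=.5):
    u0,v0,u1,v1=win; c=(255*(img[v0:v1,u0:u1]/255.)**g).astype(np.uint8)
    c=cv2.resize(c,None,fx=k,fy=k,interpolation=cv2.INTER_CUBIC)
    for parts,pose,col in items:
        x,y,z,yaw=pose; cc,s=np.cos(yaw),np.sin(yaw); R=np.array([[cc,-s,0],[s,cc,0],[0,0,1]])
        for p in parts:
            q=(proj(n,p@R.T+[x,y,z])+.5-[u0,v0])*k-.5
            cv2.polylines(c,[cv2.convexHull(np.round(q*16).astype(np.int32))],True,col,1,shift=4)
            if len(p)==8:
                t=p[p[:,2]>p[:,2].mean()]; q=(proj(n,t@R.T+[x,y,z])+.5-[u0,v0])*k-.5
                cv2.polylines(c,[cv2.convexHull(np.round(q*16).astype(np.int32))],True,col,1,shift=4)
    cv2.imwrite(out,c); return c
E
python3 - <<'E'
from sil import *
REST=[box(0,0,20,70,80,40)]
L=[]
for n,win in (('top',(342,205,382,245)),('scene',(140,250,190,300))):
    L.append(cv2.resize(overlay(n,cv2.imread(f'pics/{n}0.png'),[(GAUGE,(447,-358,67,.1),(0,255,0)),(REST,(447,-358,0,.1),(255,0,0))],win,10,'pics/x.png'),(400,400)))
for n,win in (('top',(338,160,372,194)),('scene',(205,286,240,321))):
    L.append(cv2.resize(overlay(n,cv2.imread(f'pics/{n}0.png'),[(CAP,(599,-349,23,0),(0,255,0))],win,12,'pics/x.png'),(400,400)))
cv2.imwrite('pics/ov1.png',cv2.resize(np.vstack([np.hstack(L[:2]),np.hstack(L[2:])]),(600,600)))
E
```

```text
(no output)
```

View pics/ov1.png

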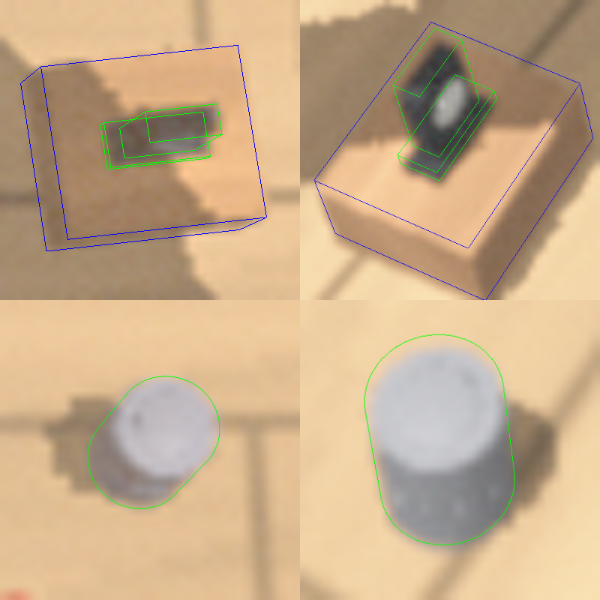

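```bash
python3 -m crank '{"delta_pos":[[0,0,0],[0,0,0],[0,0,0],[0,0,0],[0,0,0],[0,0,0],[0,0,0],[0,0,0]],"twist":[-0.12,-0.12,-0.12,-0.12,-0.12,-0.12,-0.12,-0.12]}' 1
python3 -m crank '{"delta_pos":[[0,0,0],[0,0,0],[0,0,0],[0,0,0]],"twist":[-0.12,-0.12,-0.08,0]}'
cat > to.py <<'E'
import sys,numpy as np
from scipy.spatial.transform import Rotation as Ro
from bench import arm
s=arm.read_state(); p=s['position']; R=Ro.from_quat(s['ee_rot']).as_matrix()
t=np.array([float(a) for a in sys.argv[1:4]]); d=R.T@(t-p)
ang=np.degrees(np.arctan2(R[1,0],R[0,0]))
print('t',round(s['clock'],2),'pos',p.round(2),'ang',ang.round(2),'tilt',np.degrees(np.arccos(-R[2,2])).round(2),'F',s['contact_force'].round(1),'w',round(s['gripper_width'],2))
print('tool shift mm',d.round(2),'x axis',R[:2,0].round(3),'joints',s['joints'].round(2))
if len(sys.argv)>4:
    e=(ang-float(sys.argv[4])+90)%180-90; print('twist',np.radians(e).round(4))
E
python3 to.py 448 -359 180 5.7
```

```text
clock: 0.77
position: [236.3, -578.3, 303.3]
ee_rot: [0.108, 0.994, 0.001, -0.0]
contact_force: [0.5, 0.1, -0.6]
gripper_width: 85.4
clock: 1.1
position: [236.3, -578.4, 303.3]
ee_rot: [-0.049, 0.999, 0.001, -0.0]
contact_force: [-0.8, -0.8, -0.0]
gripper_width: 85.6
t 1.1 pos [ 236.25 -578.36  303.3 ] ang -174.38 tilt 0.07 F [-0.8 -0.8 -0. ] w 85.63
tool shift mm [-232.27  197.42  123.43] x axis [-0.995 -0.098] joints [-0.92  0.39  0.01 -0.   -1.19  1.02]
twist -0.0014
```

```bash
python3 -m crank '{"delta_pos":[[-0.015,0.013,0.005],[-0.025,0.021,0.01],[-0.027,0.023,0.012],[-0.027,0.023,0.012],[-0.027,0.023,0.012],[-0.027,0.023,0.012],[-0.027,0.023,0.012],[-0.027,0.023,0.012]],"twist":[0,0,0,0,0,0,0,0]}' 1
python3 -m crank '{"delta_pos":[[-0.018,0.015,0.01],[-0.012,0.010,0.006],[0,0,0],[0,0,0]],"twist":[0,0,0,0]}'
python3 to.py 448 -359 150 5.7
python3 - <<'E'
from sil import *
for n,win in (('top',(310,170,420,260)),('scene',(90,180,220,310))):
    p,d=imaging.get_image(n); cv2.imwrite(f'pics/{n}1.png',p)
    u0,v0,u1,v1=win; cv2.imwrite(f'pics/{n}1c.png',cv2.resize(p[v0:v1,u0:u1],None,fx=4.5,fy=4.5,interpolation=2))
E
cd pics; python3 -c "
import cv2,numpy as np
a=cv2.imread('top1c.png');b=cv2.imread('scene1c.png');a=cv2.resize(a,(400,int(a.shape[0]*400/a.shape[1])));b=cv2.resize(b,(400,400))
o=np.zeros((400,800,3),np.uint8);o[:a.shape[0],:400]=a;o[:,400:]=b;cv2.imwrite('v1.png',o)"
```

```text
clock: 1.77
position: [421.6, -386.3, 216.3]
ee_rot: [-0.047, 0.999, 0.0, -0.0]
contact_force: [0.2, -1.7, 0.6]
gripper_width: 85.5
clock: 2.1
position: [448.5, -359.4, 200.3]
ee_rot: [-0.049, 0.999, 0.0, -0.001]
contact_force: [0.2, -0.3, 1.2]
gripper_width: 85.3
t 2.1 pos [ 448.48 -359.38  200.34] ang -174.43 tilt 0.08 F [ 0.2 -0.3  1.2] w 85.31
tool shift mm [ 0.38  0.39 50.34] x axis [-0.995 -0.097] joints [-0.39  0.4  -0.26  0.   -0.92  0.49]
twist -0.0023
```

View pics/v1.png

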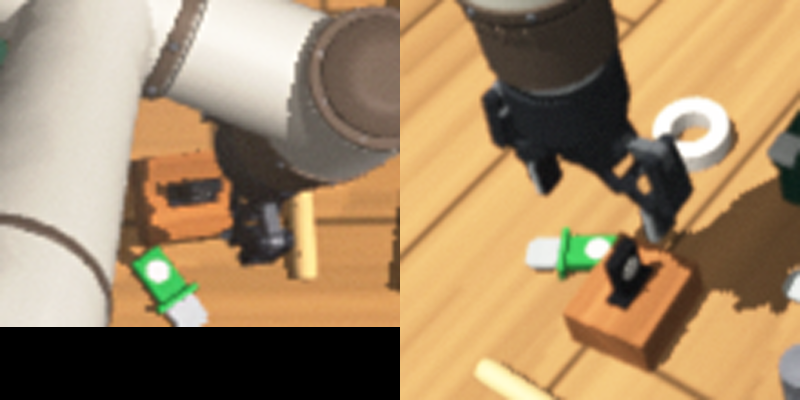

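View pics/scene1.png

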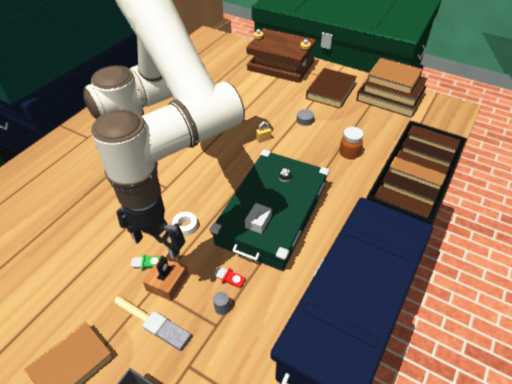

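View pics/top1.png

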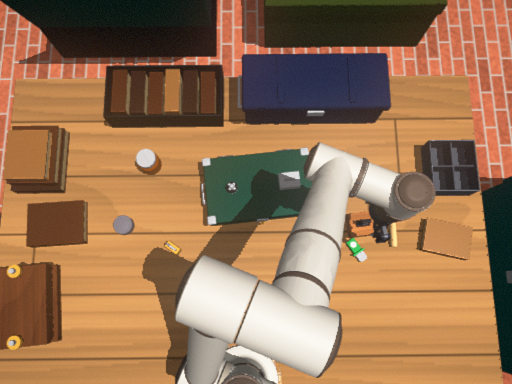

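```bash
python3 -m crank '{"delta_pos":[[0,0,0.015],[0,0,0.015],[0,0,0.015],[0,0,0.015],[0,0,0.01],[0,0,0.007],[0,0,0],[0,0,0]],"twist":[0,0,0,0,0,0,0,0]}' 1
python3 to.py 448 -359 123 5.7
python3 - <<'E'
from sil import *
n='scene';win=(110,200,220,310)
p,d=imaging.get_image(n); cv2.imwrite(f'pics/{n}2.png',p)
u0,v0,u1,v1=win; cv2.imwrite(f'pics/{n}2c.png',cv2.resize((255*(p/255.)**.5).astype(np.uint8)[v0:v1,u0:u1],None,fx=5.4,fy=5.4,interpolation=2))
E
```

```text
clock: 2.87
position: [448.2, -360.5, 124.2]
ee_rot: [-0.048, 0.999, -0.0, 0.0]
contact_force: [0.1, 0.3, 0.7]
gripper_width: 85.4
t 2.87 pos [ 448.16 -360.52  124.19] ang -174.48 tilt 0.02 F [0.1 0.3 0.7] w 85.36
tool shift mm [0.02 1.53 1.19] x axis [-0.995 -0.096] joints [-0.4   0.49 -0.33  0.   -0.75  0.49]
twist -0.0031
```

View pics/scene2c.png

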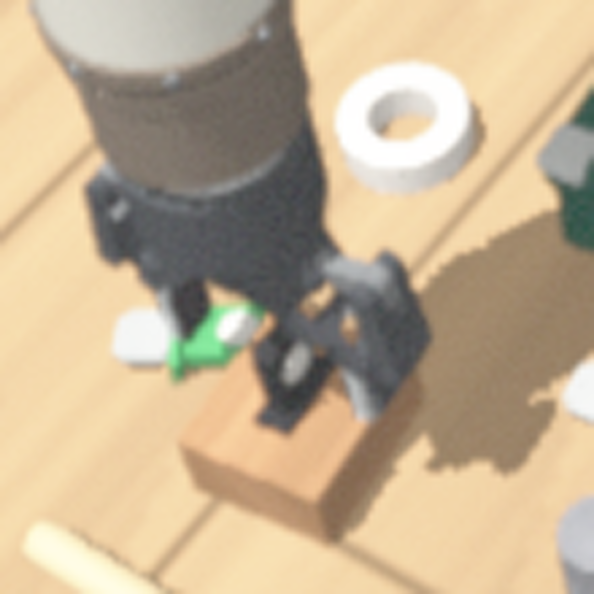

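```bash
python3 -m crank '{"delta_pos":[[0,0,0],[0,0,0],[0,0,0],[0,0,0],[0,0,0],[0,0,0],[0,0,0],[0,0,0]],"twist":[0,0,0,0,0,0,0,0]}' 0
python3 -m crank '{"delta_pos":[[0,0,0],[0,0,0],[0,0,0],[0,0,0]],"twist":[0,0,0,0]}'
python3 to.py 448 -359 123 5.7
```

```text
clock: 3.58
position: [448.4, -360.1, 124.1]
ee_rot: [-0.049, 0.999, -0.0, 0.0]
contact_force: [-0.4, 0.4, 1.6]
gripper_width: 11.6
clock: 3.92
position: [448.4, -360.1, 124.2]
ee_rot: [-0.049, 0.999, -0.0, 0.0]
contact_force: [0.4, 0.7, 2.8]
gripper_width: 11.5
t 3.92 pos [ 448.36 -360.08  124.16] ang -174.43 tilt 0.03 F [0.4 0.7 2.8] w 11.5
tool shift mm [0.25 1.11 1.16] x axis [-0.995 -0.097] joints [-0.4   0.49 -0.33  0.   -0.75  0.49]
twist -0.0023
```

```bash
python3 -m crank '{"delta_pos":[[0,0,-0.008],[0,0,-0.015],[0,0,-0.018],[0,0,-0.018],[0,0,-0.018],[0,0,-0.018],[0,0,-0.015],[0,0,-0.006]],"twist":[0,0,0,0,0,0,0,0]}' 
python3 to.py 570.5 -139.5 240 5.3
```

```text
clock: 4.58
position: [448.6, -360.4, 242.4]
ee_rot: [-0.049, 0.999, -0.001, 0.001]
contact_force: [0.7, 0.1, 0.4]
gripper_width: 11.7
t 4.58 pos [ 448.62 -360.36  242.4 ] ang -174.43 tilt 0.2 F [0.7 0.1 0.4] w 11.66
tool shift mm [-142.73  208.      2.38] x axis [-0.995 -0.097] joints [-0.4   0.35 -0.21  0.   -1.01  0.49]
twist 0.0047
```

```bash
python3 -m crank '{"delta_pos":[[-0.0085,0.0125,0],[-0.0155,0.0225,0],[-0.0175,0.0255,0],[-0.0175,0.0255,0],[-0.0175,0.0255,0],[-0.0175,0.0255,0],[-0.0175,0.0255,0],[-0.0155,0.0225,0]],"twist":[0,0,0.005,0,0,0,0,0]}' 
python3 -m crank '{"delta_pos":[[-0.010,0.0145,0],[-0.006,0.0085,0],[0,0,0],[0,0,0],[0,0,0]],"twist":[0,0,0,0,0]}'
python3 to.py 570.5 -139.5 240 5.3
python3 - <<'E'
from sil import *
for n,win in (('top',(240,120,360,240)),('scene',(200,120,320,240))):
    p,d=imaging.get_image(n); cv2.imwrite(f'pics/{n}3.png',p)
    u0,v0,u1,v1=win; cv2.imwrite(f'pics/{n}3c.png',cv2.resize((255*(p/255.)**.6).astype(np.uint8)[v0:v1,u0:u1],None,fx=5,fy=5,interpolation=2))
E
```

```text
clock: 5.25
position: [557.5, -162.2, 239.2]
ee_rot: [-0.046, 0.999, 0.0, -0.001]
contact_force: [0.2, 0.0, -0.9]
gripper_width: 11.2
clock: 5.67
position: [570.4, -140.3, 239.5]
ee_rot: [-0.045, 0.999, 0.0, -0.001]
contact_force: [-0.2, 0.4, -1.1]
gripper_width: 11.7
t 5.67 pos [ 570.44 -140.33  239.53] ang -174.79 tilt 0.07 F [-0.2  0.4 -1.1] w 11.69
tool shift mm [-0.13  0.82 -0.47] x axis [-0.996 -0.091] joints [ 0.03  0.37 -0.18 -0.   -1.02  0.06]
twist -0.0015
```

View pics/top3c.png

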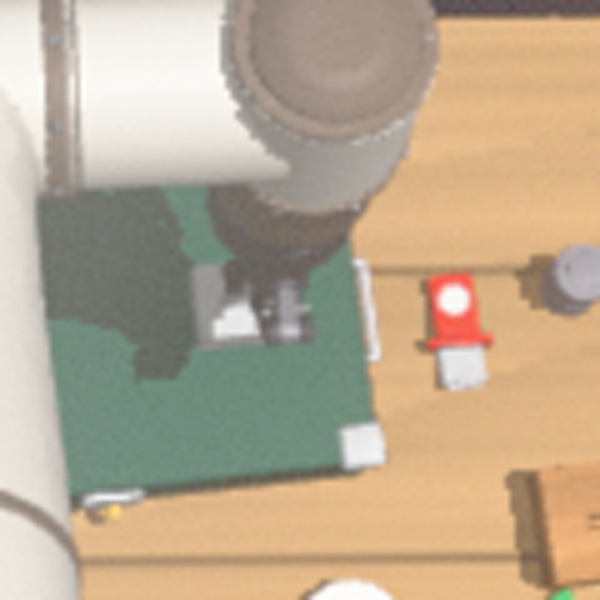

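View pics/scene3c.png

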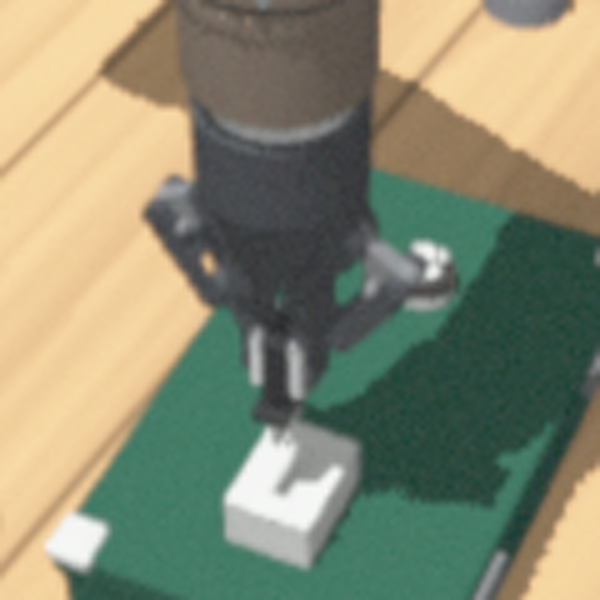

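```bash
python3 -m crank '{"delta_pos":[[0,0,0.008],[0,0,0.008],[0,0,0.006],[0,0,0],[0,0,0]],"twist":[0,0,0,0,0]}'
python3 to.py 570.5 -139.5 240 5.3
python3 - <<'E'
from sil import *
n='scene';win=(232,180,282,235)
p,d=imaging.get_image(n); cv2.imwrite(f'pics/{n}4.png',p)
u0,v0,u1,v1=win; cv2.imwrite(f'pics/{n}4c.png',cv2.resize((255*(p/255.)**.6).astype(np.uint8)[v0:v1,u0:u1],None,fx=11,fy=11,interpolation=2))
BL=GAUGE+[box(0,0,-40,4,26,26)]
SL=[box(0,0,-15,44,60,30),box(0,0,-.5,7,30,1)]
overlay(n,p,[(BL,(570.4,-140.3,160.3,.09),(0,255,0)),(SL,(570,-138.8,100,.092),(255,0,0))],win,11,'pics/ov4.png',.6)
n='top';p,d=imaging.get_image(n);cv2.imwrite(f'pics/{n}4.png',p)
overlay(n,p,[(BL,(570.4,-140.3,160.3,.09),(0,255,0)),(SL,(570,-138.8,100,.092),(255,0,0))],(270,160,315,200),11,'pics/ov4t.png',.6)
E
```

```text
clock: 6.18
position: [570.8, -139.8, 217.0]
ee_rot: [-0.046, 0.999, -0.0, -0.001]
contact_force: [0.0, -0.3, -0.9]
gripper_width: 11.3
t 6.18 pos [ 570.82 -139.75  217.  ] ang -174.74 tilt 0.1 F [ 0.  -0.3 -0.9] w 11.26
tool shift mm [  0.34   0.28 -23.  ] x axis [-0.996 -0.092] joints [ 0.04  0.4  -0.21  0.   -0.97  0.06]
twist -0.0007
```

View pics/scene4c.png

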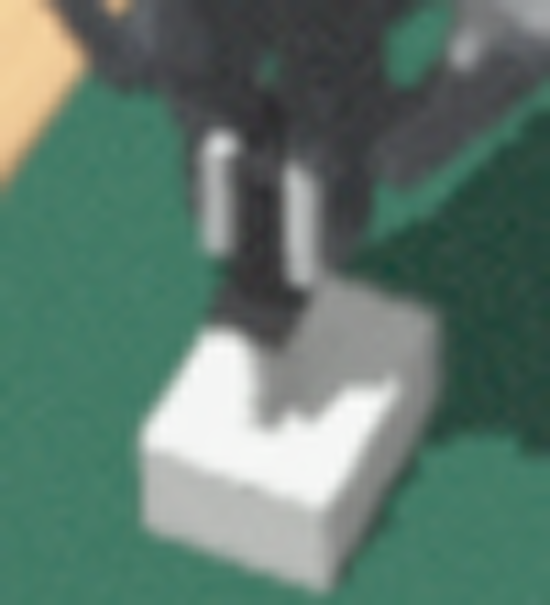

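View pics/ov4.png

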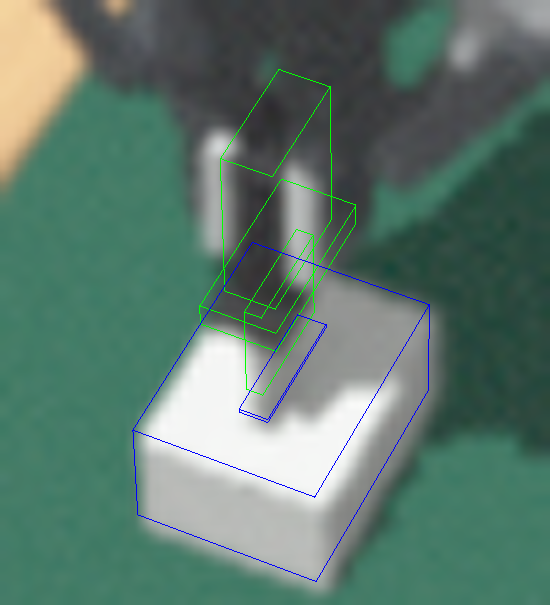

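View pics/ov4t.png

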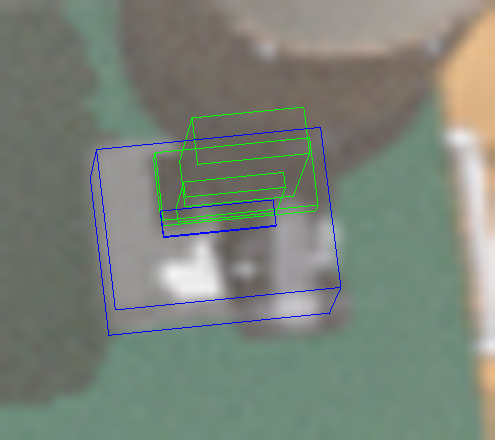

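```bash
python3 - <<'E'
from sil import *
SL=[box(0,0,-15,44,60,30)]; LID=[box(0,0,35,200,320,70)]
for n,win in (('top',(270,162,308,200)),('scene',(238,195,280,240))):
    im=cv2.imread(f'pics/{n}0.png').astype(float); u0,v0,u1,v1=win; c=im[v0:v1,u0:u1]
    # white block & gray sides & slot: low green-dominance
    gd=c[...,1]-c[...,2]; m=np.clip((22-gd)/14,0,1)
    m=cv2.morphologyEx(m,cv2.MORPH_CLOSE,np.ones((3,3)))
    cv2.imwrite(f'pics/mb_{n}.png',cv2.resize((m*255).astype(np.uint8),(400,400),interpolation=0))
    for z in (100,):
        x,f,s=fit(n,m,SL,(570,-139,z,.092),win); print(n,x.round(3),f,s)
    overlay(n,im.astype(np.uint8),[(SL,(x[0],x[1],100,x[2]),(255,0,0))],win,10,f'pics/ob_{n}.png',.6)
# blade point consistency
a=[cv2.resize(cv2.imread(f'pics/{q}.png'),(300,300)) for q in('mb_top','mb_scene','ob_top','ob_scene')]
cv2.imwrite('pics/ob.png',np.vstack([np.hstack(a[:2]),np.hstack(a[2:])]))
E
```

```text
top [ 5.71458e+02 -1.37638e+02  9.60000e-02] 49.1703081232493 408.7142857142857
scene [ 5.73686e+02 -1.40530e+02  9.20000e-02] 21.595798319327727 549.3571428571429
```

View pics/ob.png

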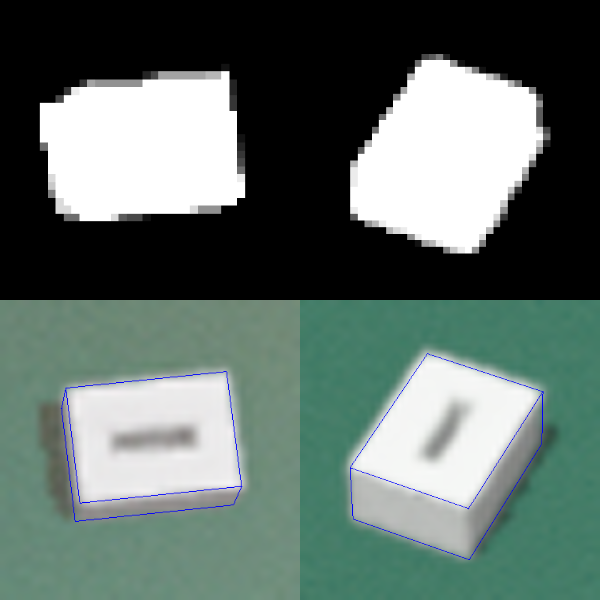

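```bash
python3 - <<'E'
from sil import *
p=cv2.imread('pics/scene4.png'); BL=GAUGE+[box(0,0,-40,4,26,26)]
win=(244,190,264,222)
L=[]
for dx,dy in ((None,0),(0,0),(3,-1)):
    it=[] if dx is None else [(BL,(570.8+dx,-139.75+dy,160,.09),(0,255,0))]
    L.append(overlay('scene',p,it,win,13,'pics/x.png',.6))
cv2.imwrite('pics/ov5.png',np.hstack(L)); print(np.hstack(L).shape)
E
```

```text
(416, 780, 3)
```

View pics/ov5.png

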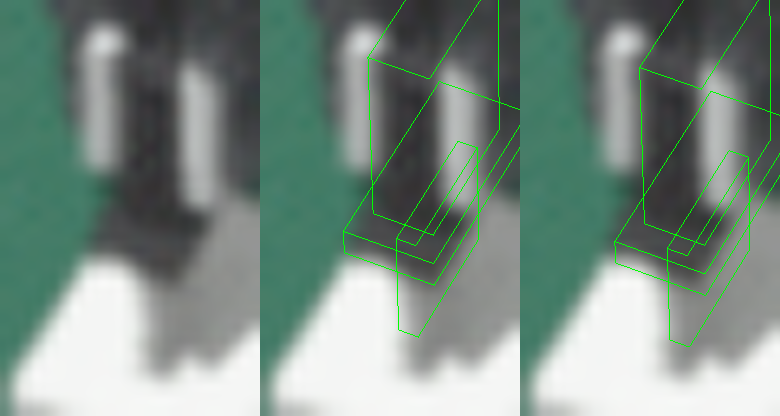

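```bash
python3 -m crank '{"delta_pos":[[-0.0011,-0.0023,0.002],[0,0,0.002],[0,0,0],[0,0,0]],"twist":[0,0,0,0]}'
python3 to.py 570.5 -139.5 240 5.3
python3 - <<'E'
from sil import *
BL=GAUGE+[box(0,0,-40,4,26,26)]; SL=[box(0,0,-15,44,60,30),box(0,0,-.5,7,30,1)]
from bench import arm
s=arm.read_state()['position']
n='scene';win=(238,190,278,235)
P=[imaging.get_image(n)[0].astype(float) for _ in range(4)]; p=np.mean(P,0).astype(np.uint8); cv2.imwrite('pics/scene6.png',p)
a=overlay(n,p,[],win,10,'pics/x.png',.6)
b=overlay(n,p,[(BL,(s[0]+1.2,s[1]+1.7,s[2]-57.2,.09),(0,255,0)),(SL,(573.7,-140.5,100,.092),(255,0,0))],win,10,'pics/x.png',.6)
cv2.imwrite('pics/ov6.png',np.hstack([a,b]))
E
```

```text
clock: 6.62
position: [572.4, -141.8, 213.8]
ee_rot: [-0.046, 0.999, 0.0, -0.0]
contact_force: [-0.1, 1.0, -0.3]
gripper_width: 11.7
t 6.62 pos [ 572.41 -141.81  213.79] ang -174.73 tilt 0.01 F [-0.1  1.  -0.3] w 11.69
tool shift mm [  1.7    2.47 -26.21] x axis [-0.996 -0.092] joints [ 0.03  0.4  -0.21 -0.   -0.96  0.06]
twist -0.0006
```

View pics/ov6.png

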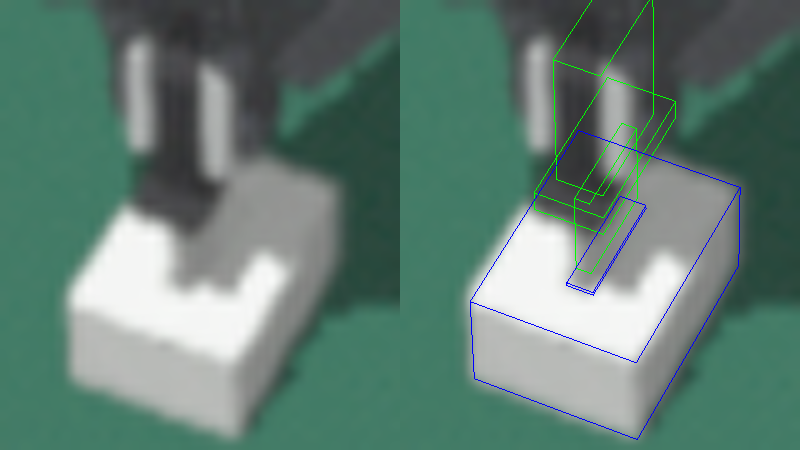

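```bash
python3 -m crank '{"delta_pos":[[0,-0.0013,0],[0,0,0.002],[0,0,0.002],[0,0,0.002],[0,0,0]],"twist":[0,0,0,0,0]}'
python3 to.py 572.4 -143 240 5.3
python3 -m crank '{"delta_pos":[[0,0,0.002],[0,0,0.001],[0,0,0]],"twist":[0,0,0]}'
python3 to.py 572.4 -143 240 5.3
```

```text
clock: 7.23
position: [572.3, -143.0, 207.2]
ee_rot: [-0.046, 0.999, 0.0, -0.001]
contact_force: [0.8, 0.3, -1.1]
gripper_width: 11.6
t 7.23 pos [ 572.26 -143.05  207.23] ang -174.74 tilt 0.07 F [ 0.8  0.3 -1.1] w 11.59
tool shift mm [ -0.1    0.04 -32.77] x axis [-0.996 -0.092] joints [ 0.03  0.41 -0.21 -0.   -0.95  0.06]
twist -0.0007
clock: 7.48
position: [572.8, -143.1, 205.8]
ee_rot: [-0.046, 0.999, -0.0, 0.0]
contact_force: [-0.6, -0.2, 4.2]
gripper_width: 11.1
t 7.48 pos [ 572.82 -143.12  205.79] ang -174.7 tilt 0.05 F [-0.6 -0.2  4.2] w 11.1
tool shift mm [  0.38   0.14 -34.22] x axis [-0.996 -0.092] joints [ 0.03  0.41 -0.21  0.   -0.94  0.06]
twist -0.0001
```

```bash
python3 -m crank '{"delta_pos":[[0,0,0.002],[0,0,0.001],[0,0,0]],"twist":[0,0,0]}'
python3 to.py 572.4 -143 240 5.3; python3 -c "
from bench import arm; print(arm.read_state()['wrist_torque'])"
```

```text
clock: 7.73
position: [573.0, -143.2, 205.1]
ee_rot: [-0.047, 0.999, -0.001, 0.001]
contact_force: [-4.8, 3.3, 13.0]
gripper_width: 11.3
t 7.73 pos [ 573.03 -143.17  205.08] ang -174.66 tilt 0.15 F [-4.8  3.3 13. ] w 11.31
tool shift mm [  0.54   0.18 -34.92] x axis [-0.996 -0.093] joints [ 0.03  0.41 -0.22  0.   -0.94  0.06]
twist 0.0007
[ 0.61630121  1.43814022 -0.08582437]
```

```bash
python3 -m crank '{"delta_pos":[[0,0,-0.003],[0.0012,0.0008,0],[0,0,0]],"twist":[0,0,0]}'
python3 to.py 571.8 -142.3 240 5.3;python3 -m crank '{"delta_pos":[[0,0,0.002],[0,0,0.001],[0,0,0]],"twist":[0,0,0]}'
python3 to.py 571.8 -142.3 240 5.3

```

```text
clock: 7.98
position: [572.1, -142.5, 205.7]
ee_rot: [-0.046, 0.999, -0.0, 0.001]
contact_force: [0.7, 0.6, 4.5]
gripper_width: 11.7
t 7.98 pos [ 572.08 -142.49  205.72] ang -174.7 tilt 0.17 F [0.7 0.6 4.5] w 11.74
tool shift mm [  0.16   0.18 -34.28] x axis [-0.996 -0.092] joints [ 0.03  0.41 -0.22  0.   -0.94  0.06]
twist 0.0
clock: 8.23
position: [572.4, -142.6, 204.8]
ee_rot: [-0.047, 0.999, -0.001, 0.002]
contact_force: [-1.9, 1.1, 12.8]
gripper_width: 11.0
t 8.23 pos [ 572.42 -142.58  204.76] ang -174.65 tilt 0.22 F [-1.9  1.1 12.8] w 11.03
tool shift mm [  0.47   0.27 -35.24] x axis [-0.996 -0.093] joints [ 0.03  0.41 -0.22  0.   -0.94  0.06]
twist 0.0009
```

```bash
python3 - <<'E'
from sil import *
BL=GAUGE+[box(0,0,-40,4,26,26)]; SL=[box(0,0,-15,44,60,30),box(0,0,-.5,7,30,1)]
from bench import arm
s=arm.read_state()['position']
n='scene';win=(238,190,278,235)
P=[imaging.get_image(n)[0].astype(float) for _ in range(4)]; p=np.mean(P,0).astype(np.uint8); cv2.imwrite('pics/scene7.png',p)
a=overlay(n,p,[],win,10,'pics/x.png',.6)
b=overlay(n,p,[(BL,(s[0]+1.2,s[1]+1.7,s[2]-57.2,.09),(0,255,0)),(SL,(573.7,-140.5,100,.092),(255,0,0))],win,10,'pics/x.png',.6)
cv2.imwrite('pics/ov7.png',np.hstack([a,b]))
E
```

```text
(no output)
```

View pics/ov7.png

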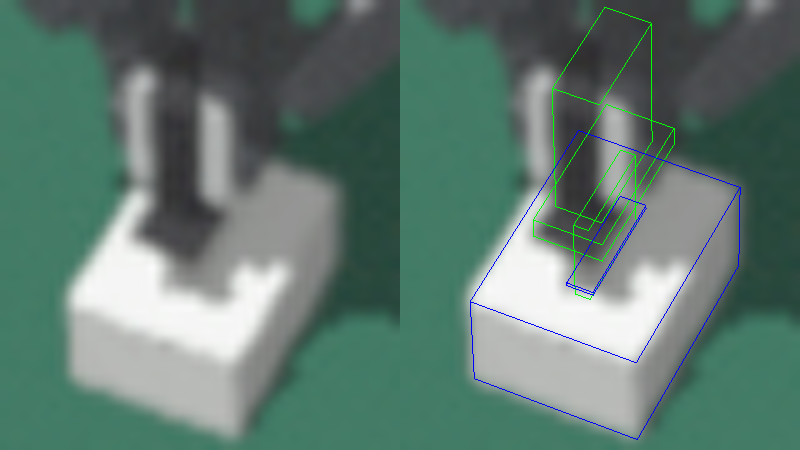

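```bash
python3 -m crank '{"delta_pos":[[0,0,-0.003],[0.0013,0,0],[0,0,0]],"twist":[0,0,0]}'
python3 to.py 571.8 -142.3 240 5.3;python3 -m crank '{"delta_pos":[[0,0,0.002],[0,0,0.001],[0,0,0]],"twist":[0,0,0]}'
python3 to.py 571.8 -142.3 240 5.3

```

```text
clock: 8.68
position: [570.8, -142.4, 205.5]
ee_rot: [-0.046, 0.999, -0.0, 0.001]
contact_force: [1.6, 1.1, 4.0]
gripper_width: 11.1
t 8.68 pos [ 570.8  -142.41  205.45] ang -174.7 tilt 0.15 F [1.6 1.1 4. ] w 11.1
tool shift mm [ -1.09   0.   -34.54] x axis [-0.996 -0.092] joints [ 0.03  0.41 -0.22  0.   -0.94  0.06]
twist -0.0001
clock: 8.93
position: [570.6, -142.1, 202.0]
ee_rot: [-0.046, 0.999, 0.0, 0.001]
contact_force: [2.8, 3.2, -1.3]
gripper_width: 11.5
t 8.93 pos [ 570.61 -142.05  202.05] ang -174.73 tilt 0.14 F [ 2.8  3.2 -1.3] w 11.46
tool shift mm [ -1.25  -0.33 -37.95] x axis [-0.996 -0.092] joints [ 0.03  0.41 -0.22 -0.   -0.93  0.06]
twist -0.0005
```

```bash
python3 -m crank '{"delta_pos":[[-0.0004,0.0006,0],[0,0,0.002],[0,0,0.002],[0,0,0.002],[0,0,0]],"twist":[0,0,0,0,0]}'
python3 to.py 571 -141.5 184.2 5.3

```

```text
clock: 9.35
position: [570.8, -141.4, 195.3]
ee_rot: [-0.046, 0.999, 0.0, 0.0]
contact_force: [3.4, 4.1, 0.1]
gripper_width: 11.3
t 9.35 pos [ 570.75 -141.42  195.31] ang -174.72 tilt 0.05 F [3.4 4.1 0.1] w 11.31
tool shift mm [-0.23 -0.11 11.11] x axis [-0.996 -0.092] joints [ 0.03  0.42 -0.23 -0.   -0.92  0.06]
twist -0.0003
```

```bash
python3 -m crank '{"delta_pos":[[-0.0004,0.0006,0],[0,0,0.002],[0,0,0.002],[0,0,0.002],[0,0,0]],"twist":[0,0,0,0,0]}'
python3 to.py 571 -141.5 184.2 5.3
python3 -m crank '{"delta_pos":[[0,0,0.002],[0,0,0.001],[0,0,0.001],[0,0,0]],"twist":[0,0,0,0]}'
python3 to.py 571 -141.5 184.2 5.3

```

```text
clock: 9.77
position: [570.8, -141.3, 189.4]
ee_rot: [-0.046, 0.999, 0.0, 0.0]
contact_force: [2.0, 1.6, 0.4]
gripper_width: 11.4
t 9.77 pos [ 570.79 -141.25  189.41] ang -174.73 tilt 0.01 F [2.  1.6 0.4] w 11.36
tool shift mm [-0.18 -0.27  5.21] x axis [-0.996 -0.092] joints [ 0.03  0.43 -0.24 -0.   -0.91  0.06]
twist -0.0006
clock: 10.1
position: [570.8, -141.2, 185.8]
ee_rot: [-0.046, 0.999, -0.0, 0.0]
contact_force: [4.2, 2.0, 1.2]
gripper_width: 11.0
t 10.1 pos [ 570.82 -141.23  185.8 ] ang -174.72 tilt 0.02 F [4.2 2.  1.2] w 11.03
tool shift mm [-0.15 -0.28  1.6 ] x axis [-0.996 -0.092] joints [ 0.03  0.43 -0.24  0.   -0.9   0.06]
twist -0.0004
```

```bash
python3 -m crank '{"delta_pos":[[0,0,0.001],[0,0,0.001],[0,0,0.001],[0,0,0]],"twist":[0,0,0,0]}'
python3 to.py 571 -141.5 184.2 5.3
python3 -m crank '{"delta_pos":[[0,0,0.001],[0,0,0.001],[0,0,0.001],[0,0,0]],"twist":[0,0,0,0]}'
python3 to.py 571 -141.5 184.2 5.3

```

```text
clock: 10.43
position: [570.9, -141.2, 184.1]
ee_rot: [-0.046, 0.999, -0.0, 0.0]
contact_force: [1.2, 3.7, 7.3]
gripper_width: 11.7
t 10.43 pos [ 570.86 -141.22  184.15] ang -174.7 tilt 0.04 F [1.2 3.7 7.3] w 11.69
tool shift mm [-0.11 -0.3  -0.05] x axis [-0.996 -0.092] joints [ 0.03  0.43 -0.24  0.   -0.89  0.06]
twist 0.0
clock: 10.77
position: [570.8, -141.2, 184.1]
ee_rot: [-0.047, 0.999, -0.001, 0.001]
contact_force: [-3.3, 5.5, 20.3]
gripper_width: 11.4
t 10.77 pos [ 570.85 -141.18  184.08] ang -174.65 tilt 0.11 F [-3.3  5.5 20.3] w 11.4
tool shift mm [-0.12 -0.33 -0.12] x axis [-0.996 -0.093] joints [ 0.03  0.43 -0.25  0.   -0.89  0.06]
twist 0.0009
```

```bash
python3 -m crank '{"delta_pos":[[0,0,-0.002],[0,0,0],[0,0,0],[0,0,0],[0,0,0],[0,0,0],[0,0,0],[0,0,0]],"twist":[0,0,0,0,0,0,0,0]}' 1
python3 -m crank '{"delta_pos":[[0,0,-0.005],[0,0,-0.012],[0,0,-0.018],[0,0,-0.018],[0,0,-0.018],[0,0,0]],"twist":[0,0,0,0,0,0]}'
python3 to.py 599 -348.5 240 5.3
python3 - <<'E'
from sil import *
n='scene';win=(200,140,320,240)
p=imaging.get_image(n)[0]; cv2.imwrite('pics/scene8.png',p)
overlay(n,p,[],win,6.5,'pics/scene8c.png',.6)
E
```

```text
clock: 11.43
position: [570.6, -141.3, 181.6]
ee_rot: [-0.046, 0.999, -0.0, -0.0]
contact_force: [0.3, 0.4, 0.5]
gripper_width: 85.2
clock: 11.93
position: [572.5, -141.5, 257.6]
ee_rot: [-0.046, 0.999, -0.001, 0.004]
contact_force: [0.6, -0.3, 0.7]
gripper_width: 85.4
t 11.93 pos [ 572.5  -141.52  257.6 ] ang -174.67 tilt 0.48 F [ 0.6 -0.3  0.7] w 85.42
tool shift mm [  -7.03 -208.51   18.09] x axis [-0.996 -0.093] joints [ 0.03  0.36 -0.16  0.   -1.05  0.06]
twist 0.0005
```

View pics/scene8c.png

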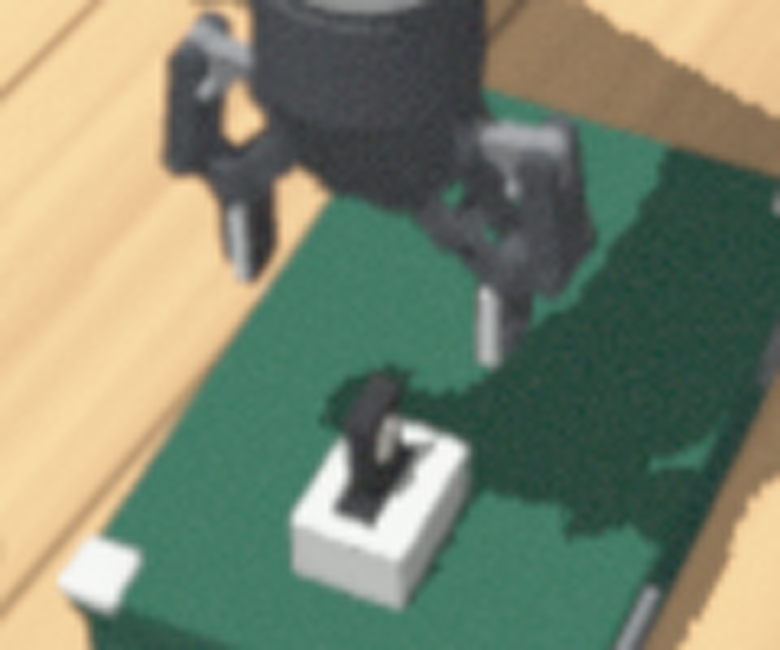

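```bash
python3 -m crank '{"delta_pos":[[0,-0.012,0],[-0.001,-0.024,0],[-0.001,-0.028,0],[-0.001,-0.03,0],[-0.001,-0.03,0],[-0.001,-0.03,0.005],[-0.001,-0.026,0.01],[-0.001,-0.018,0.01]],"twist":[0,0,0,0,0,0,0,0]}'
python3 -m crank '{"delta_pos":[[0,-0.01,0.005],[0,0,0.01],[0,0,0]],"twist":[0,0,0]}'
python3 to.py 599 -348.5 200 5.3
python3 - <<'E'
from sil import *
for n,win in (('top',(300,140,400,220)),('scene',(170,225,270,325))):
    p=imaging.get_image(n)[0]; cv2.imwrite(f'pics/{n}9.png',p)
    overlay(n,p,[(CAP,(599,-348.5,23,0),(0,255,0))],win,5.5,f'pics/{n}9c.png',.6)
for q in ((425,270),(478,270),(430,350),(492,335),(440,385),(485,385)): print(wz('top',(q[0]+.5)/5-.5+240,(q[1]+.5)/5-.5+120,10).round(0))
E
```

```text
clock: 12.65
position: [595.2, -340.7, 226.1]
ee_rot: [-0.045, 0.999, 0.0, -0.001]
contact_force: [0.6, 0.0, -0.8]
gripper_width: 85.2
clock: 12.9
position: [595.4, -347.4, 209.4]
ee_rot: [-0.045, 0.999, 0.002, -0.003]
contact_force: [0.2, -0.1, -1.2]
gripper_width: 85.6
t 12.9 pos [ 595.41 -347.36  209.41] ang -174.8 tilt 0.34 F [ 0.2 -0.1 -1.2] w 85.62
tool shift mm [-3.52 -1.49  9.39] x axis [-0.996 -0.091] joints [-0.29  0.56  0.06 -0.   -1.07  0.39]
twist -0.0018
[ 610. -258.   10.]
[ 610. -291.   10.]
[ 559. -259.   10.]
[ 568. -298.   10.]
[ 536. -264.   10.]
[ 536. -292.   10.]
```

View pics/top9c.png

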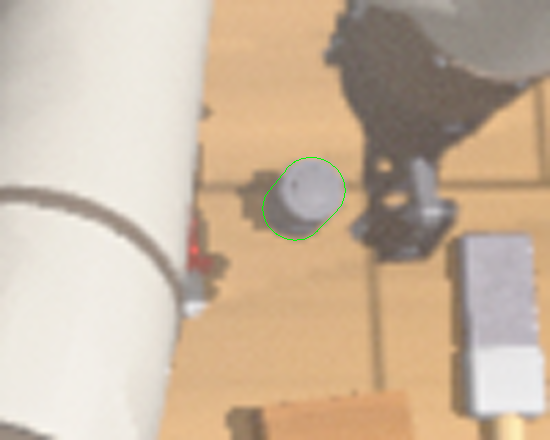

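View pics/scene9c.png

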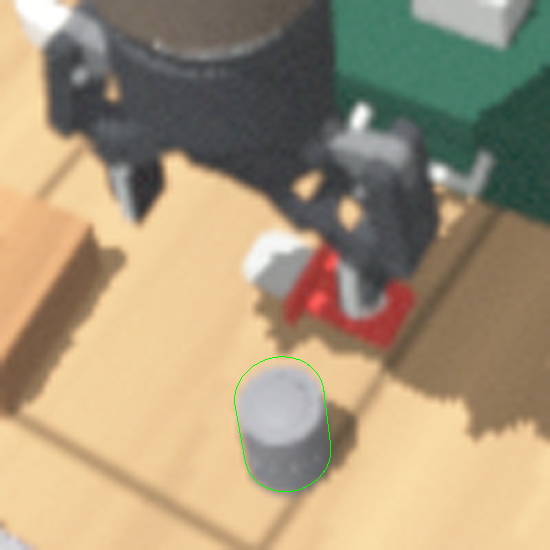

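```bash
python3 -m crank '{"delta_pos":[[-0.0035,-0.0012,0],[0,0,0],[0,0,0],[0,0,0],[0,0,0],[0,0,0]],"twist":[0,0.11,0.11,0.11,0.11,0]}'
python3 to.py 599 -348.5 81 -20
python3 -m crank '{"delta_pos":[[0,0,0.015],[0,0,0.02],[0,0,0.02],[0,0,0.02],[0,0,0.02],[0,0,0.015],[0,0,0.012],[0,0,0]],"twist":[0,0,0,0,0,0,0,0]}'
python3 to.py 599 -348.5 81 -20
```

```text
clock: 13.5
position: [601.2, -347.6, 214.2]
ee_rot: [0.173, 0.985, -0.0, 0.001]
contact_force: [0.5, -0.2, 0.8]
gripper_width: 85.4
t 13.5 pos [ 601.16 -347.62  214.2 ] ang 160.06 tilt 0.12 F [ 0.5 -0.2  0.8] w 85.43
tool shift mm [  2.    -1.56 133.19] x axis [-0.94   0.341] joints [-0.29  0.57  0.08  0.   -1.08 -0.06]
twist 0.001
clock: 14.17
position: [599.5, -347.6, 88.4]
ee_rot: [0.172, 0.985, 0.001, -0.002]
contact_force: [-0.4, -0.8, 0.3]
gripper_width: 85.2
t 14.17 pos [ 599.49 -347.56   88.39] ang 160.18 tilt 0.26 F [-0.4 -0.8  0.3] w 85.19
tool shift mm [ 0.11 -1.06  7.39] x axis [-0.941  0.339] joints [-0.29  0.69 -0.04 -0.   -0.84 -0.05]
twist 0.0032
```

```bash
python3 -m crank '{"delta_pos":[[0,-0.001,0.006],[0,0,0],[0,0,0]],"twist":[0,0,0]}'
python3 to.py 599 -348.5 81 -20
python3 -m crank '{"delta_pos":[[0,0,0],[0,0,0],[0,0,0],[0,0,0],[0,0,0],[0,0,0],[0,0,0],[0,0,0]],"twist":[0,0,0,0,0,0,0,0]}' 0
python3 to.py 599 -348.5 81 -20
```

```text
clock: 14.42
position: [600.5, -349.7, 85.8]
ee_rot: [0.173, 0.985, -0.0, 0.001]
contact_force: [-0.3, -1.0, 0.4]
gripper_width: 85.6
t 14.42 pos [ 600.54 -349.65   85.85] ang 160.1 tilt 0.09 F [-0.3 -1.   0.4] w 85.55
tool shift mm [1.85 0.56 4.84] x axis [-0.94  0.34] joints [-0.3   0.7  -0.04  0.   -0.83 -0.05]
twist 0.0018
clock: 15.08
position: [600.4, -349.7, 85.6]
ee_rot: [0.173, 0.985, -0.0, 0.001]
contact_force: [0.1, 0.2, 4.1]
gripper_width: 34.5
t 15.08 pos [ 600.43 -349.68   85.61] ang 160.08 tilt 0.07 F [0.1 0.2 4.1] w 34.51
tool shift mm [1.75 0.63 4.61] x axis [-0.94   0.341] joints [-0.3   0.7  -0.04  0.   -0.83 -0.05]
twist 0.0014
```

```bash
python3 -m crank '{"delta_pos":[[0,0,0],[0,0,0],[0,0,0],[0,0,0],[0,0,0],[0,0,0],[0,0,0],[0,0,-0.005]],"twist":[0,0,0,0,0,0,0,0]}' 1
python3 -m crank '{"delta_pos":[[0,0,0],[0,0,0],[0,0,0],[0,0,0],[0,0,0],[0,0,0],[0,0,0],[0,0,0]],"twist":[-0.122,-0.122,-0.122,-0.122,-0.122,-0.122,-0.122,-0.122]}'
python3 -m crank '{"delta_pos":[[0,0,0],[0,0,0],[0,0,0.005],[0,0,0.002],[0,0,0.002],[0,0,0]],"twist":[-0.122,-0.122,0,0,0,0]}'
python3 to.py 600.4 -349.7 81 50
```

```text
clock: 15.75
position: [599.4, -349.3, 88.9]
ee_rot: [0.173, 0.985, 0.0, -0.001]
contact_force: [-0.4, -0.8, -0.6]
gripper_width: 85.8
clock: 16.42
position: [600.2, -349.6, 90.4]
ee_rot: [-0.312, 0.95, -0.0, 0.0]
contact_force: [0.1, -0.3, -0.4]
gripper_width: 85.3
clock: 16.92
position: [599.7, -349.4, 80.2]
ee_rot: [-0.421, 0.907, 0.0, -0.0]
contact_force: [-0.3, -0.8, -0.8]
gripper_width: 85.6
t 16.92 pos [ 599.68 -349.41   80.16] ang -130.15 tilt 0.07 F [-0.3 -0.8 -0.8] w 85.6
tool shift mm [-0.25 -0.74 -0.84] x axis [-0.645 -0.764] joints [-0.3   0.7  -0.04 -0.   -0.83  1.17]
twist -0.0026
```

```bash
python3 -m crank '{"delta_pos":[[0,0,0],[0,0,0],[0,0,0],[0,0,0],[0,0,0],[0,0,0],[0,0,0],[0,0,0]],"twist":[0,0,0,0,0,0,0,0]}' 0
python3 to.py 552.5 30 190 50
python3 -m crank '{"delta_pos":[[0,0,0],[0,0,-0.008],[0,0,-0.016],[0,0,-0.024],[0,0,-0.024],[0,0,-0.024],[0,0,-0.024],[0,0,-0.01]],"twist":[0,0,0,0,0,0,0,0]}'
python3 to.py 552.5 30 190 5
```

```text
clock: 17.58
position: [600.3, -349.6, 81.3]
ee_rot: [-0.422, 0.906, -0.0, 0.0]
contact_force: [0.9, 0.3, 1.5]
gripper_width: 35.3
t 17.58 pos [ 600.29 -349.61   81.29] ang -130.03 tilt 0.05 F [0.9 0.3 1.5] w 35.29
tool shift mm [-259.95  280.66 -108.89] x axis [-0.643 -0.766] joints [-0.3   0.7  -0.04  0.   -0.83  1.17]
twist -0.0005
clock: 18.25
position: [601.0, -350.1, 215.3]
ee_rot: [-0.423, 0.906, -0.002, 0.002]
contact_force: [0.3, -0.4, 0.3]
gripper_width: 34.4
t 18.25 pos [ 600.95 -350.07  215.29] ang -130.01 tilt 0.34 F [ 0.3 -0.4  0.3] w 34.41
tool shift mm [-259.92  281.61   24.03] x axis [-0.643 -0.766] joints [-0.3   0.57  0.08  0.   -1.08  1.17]
twist 0.7852
```

```bash
python3 -m crank '{"delta_pos":[[0,0,-0.018],[0,0,-0.022],[0,0,-0.018],[0,0,0],[-0.01,0.0108,0],[-0.02,0.0217,0],[-0.022,0.0238,0],[-0.022,0.0238,0]],"twist":[0,0,0,0,0,0,0,0]}'
python3 to.py 552.5 30 190 50
```

```text
clock: 18.92
position: [585.3, -240.4, 267.1]
ee_rot: [-0.422, 0.907, 0.001, -0.001]
contact_force: [1.1, 1.1, -0.4]
gripper_width: 35.0
t 18.92 pos [ 585.27 -240.39  267.1 ] ang -130.13 tilt 0.16 F [ 1.1  1.1 -0.4] w 35.01
tool shift mm [-185.67  199.13   77.48] x axis [-0.645 -0.765] joints [-0.13  0.42 -0.02 -0.   -1.12  1.01]
twist -0.0023
```

```bash
python3 -m crank '{"delta_pos":[[-0.024,0.026,0],[-0.026,0.028,0],[-0.027,0.029,0],[-0.027,0.029,0],[-0.027,0.029,0],[-0.025,0.027,0],[-0.018,0.020,0],[-0.010,0.011,0]],"twist":[0,0,0,0,0,0,0,0]}'
python3 -m crank '{"delta_pos":[[0,0,0.015],[0,0,0.02],[0,0,0.02],[0,0,0.015],[0,0,0],[0,0,0]],"twist":[0,0,0,0,0,0]}'
python3 to.py 552.5 30 190 50
python3 - <<'E'
from sil import *
from bench import arm
s=arm.read_state()['position']
ST=[cyl(17,0,6),cyl(16.5,6,14),cyl(9,14,28)]
for n,win in (('top',(205,160,260,215)),('scene',(255,130,315,200))):
    p=np.mean([imaging.get_image(n)[0].astype(float) for _ in range(2)],0).astype(np.uint8); cv2.imwrite(f'pics/{n}10.png',p)
    overlay(n,p,[(CAP,(s[0],s[1],s[2]-58.3,0),(0,255,0)),(ST,(552.5,30,70,0),(255,0,0))],win,8.5,f'pics/{n}10c.png',.6)
p=cv2.imread('pics/scene0.png'); overlay('scene',p,[(ST,(552.5,30,70,0),(255,0,0))],(265,155,305,195),14,'pics/st_s.png',.7)
p=cv2.imread('pics/top0.png'); overlay('top',p,[(ST,(552.5,30,70,0),(255,0,0))],(212,167,252,207),14,'pics/st_t.png',.7)
a=[cv2.resize(cv2.imread(f'pics/{q}.png'),(390,390)) for q in('st_t','st_s')]; cv2.imwrite('pics/st.png',np.hstack(a))
E
```

```text
clock: 19.58
position: [551.1, 30.3, 267.8]
ee_rot: [-0.424, 0.906, 0.001, -0.001]
contact_force: [0.4, -0.3, -0.2]
gripper_width: 34.8
clock: 20.08
position: [551.6, 27.3, 197.7]
ee_rot: [-0.422, 0.906, 0.0, -0.002]
contact_force: [-0.7, 1.4, 0.0]
gripper_width: 34.8
t 20.08 pos [551.64  27.32 197.66] ang -130.04 tilt 0.19 F [-0.7  1.4  0. ] w 34.78
tool shift mm [-2.63  1.05  7.66] x axis [-0.643 -0.766] joints [ 0.34  0.37 -0.32 -0.   -0.89  0.53]
twist -0.0008
```

View pics/top10c.png

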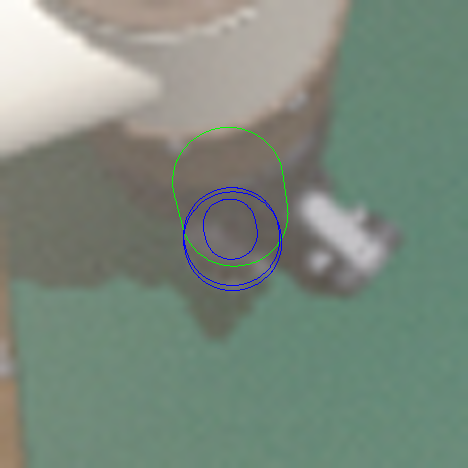

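View pics/scene10c.png

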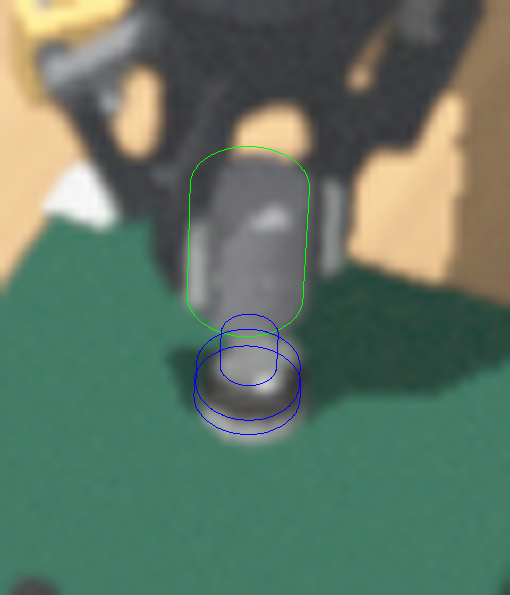

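View pics/st.png

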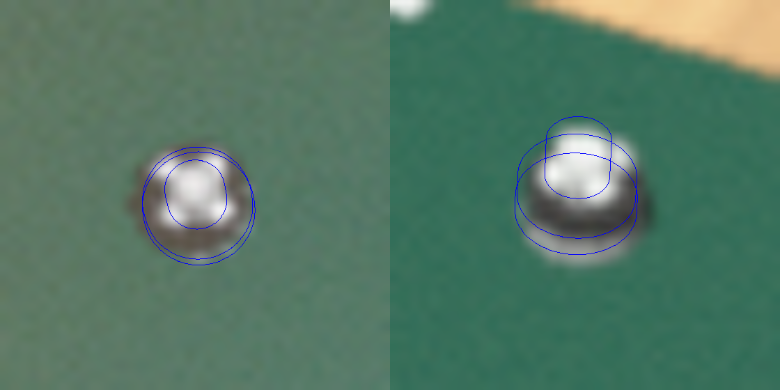

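```bash
python3 to.py 552.5 30 190 50; python3 -m crank '{"delta_pos":[[0,0,0],[0,0,0]],"twist":[0,0]}'
python3 to.py 552.5 30 190 50
python3 - <<'E'
from sil import *
from bench import arm
s=arm.read_state()['position']
ST=[cyl(17,0,6),cyl(16.5,6,14),cyl(9,14,28)]
n='scene';win=(255,130,305,190)
p=np.mean([imaging.get_image(n)[0].astype(float) for _ in range(3)],0).astype(np.uint8); cv2.imwrite(f'pics/{n}11.png',p)
print(arm.read_state()['position'])
A=overlay(n,p,[],win,9.5,f'pics/{n}11c.png',.45)
B=overlay(n,p,[(CAP,(s[0],s[1],s[2]-58.3,0),(0,255,0)),(ST,(552.5,30,70,0),(255,0,0))],win,9.5,f'pics/{n}11c.png',.45)
cv2.imwrite('pics/s11.png',cv2.resize(np.hstack([A,B]),(790,474)))
E
```

```text
t 20.28 pos [552.86  27.62 200.05] ang -130.04 tilt 0.13 F [-0.8 -0.3 -0.2] w 34.97
tool shift mm [-1.57  1.82 10.05] x axis [-0.643 -0.766] joints [ 0.34  0.36 -0.31  0.   -0.89  0.53]
twist -0.0007
clock: 20.45
position: [552.6, 27.6, 199.7]
ee_rot: [-0.422, 0.906, -0.0, 0.001]
contact_force: [0.3, -0.2, 0.1]
gripper_width: 34.8
t 20.45 pos [552.57  27.59 199.69] ang -130.04 tilt 0.09 F [ 0.3 -0.2  0.1] w 34.79
tool shift mm [-1.79  1.61  9.69] x axis [-0.643 -0.766] joints [ 0.34  0.36 -0.31  0.   -0.89  0.53]
twist -0.0007
[552.37969784  27.54327119 199.26106525]
```

View pics/s11.png

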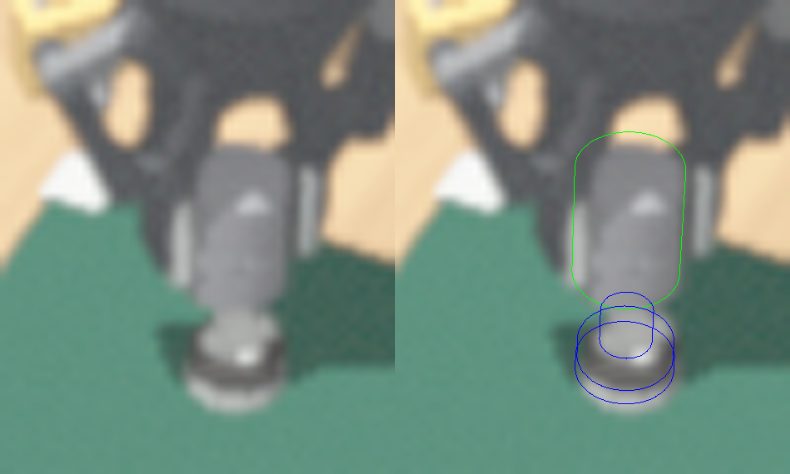

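```bash
python3 -m crank '{"delta_pos":[[-0.0011,0.0003,0.004],[0,0,0.006],[0,0,0.006],[0,0,0.003],[0,0,0],[0,0,0]],"twist":[0,0,0,0,0,0]}'
python3 to.py 552.9 28.5 173 50
python3 - <<'E'
from sil import *
from bench import arm
s=arm.read_state()['position']
ST=[cyl(17,0,6),cyl(16.5,6,14),cyl(9,14,28)]
n='scene';win=(255,130,305,190)
p=np.mean([imaging.get_image(n)[0].astype(float) for _ in range(3)],0).astype(np.uint8); cv2.imwrite(f'pics/{n}12.png',p)
A=overlay(n,p,[],win,9.5,f'pics/{n}12c.png',.45)
B=overlay(n,p,[(CAP,(s[0]+3.3,s[1],s[2]-58.3,0),(0,255,0)),(ST,(556.2,28.5,70,0),(255,0,0))],win,9.5,f'pics/{n}12c.png',.45)
cv2.imwrite('pics/s12.png',cv2.resize(np.hstack([A,B]),(790,474)))
E
```

```text
clock: 21.1
position: [552.7, 28.5, 179.4]
ee_rot: [-0.422, 0.906, 0.0, -0.001]
contact_force: [0.7, 0.2, -0.4]
gripper_width: 34.7
t 21.1 pos [552.7   28.54 179.41] ang -130.03 tilt 0.06 F [ 0.7  0.2 -0.4] w 34.73
tool shift mm [-0.1  -0.18  6.41] x axis [-0.643 -0.766] joints [ 0.34  0.39 -0.33  0.   -0.85  0.53]
twist -0.0006
```

View pics/s12.png

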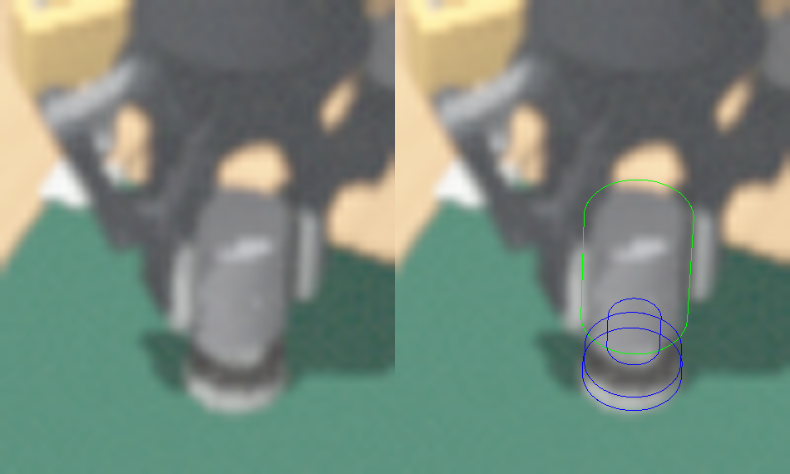

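```bash
python3 -m crank '{"delta_pos":[[0,0,0.002],[0,0,0.002],[0,0,0.001],[0,0,0]],"twist":[0,0,0,0]}'
python3 to.py 552.9 28.5 173 50
python3 -m crank '{"delta_pos":[[0,0,0.001],[0,0,0.001],[0,0,0]],"twist":[0,0,0]}'
python3 to.py 552.9 28.5 173 50
```

```text
clock: 21.58
position: [552.8, 28.6, 174.8]
ee_rot: [-0.422, 0.906, -0.0, -0.0]
contact_force: [-0.0, 0.5, 0.7]
gripper_width: 34.6
t 21.58 pos [552.81  28.6  174.79] ang -130.03 tilt 0.01 F [-0.   0.5  0.7] w 34.65
tool shift mm [ 0.02 -0.13  1.79] x axis [-0.643 -0.766] joints [ 0.34  0.39 -0.34  0.   -0.84  0.53]
twist -0.0006
clock: 21.83
position: [553.9, 29.0, 173.6]
ee_rot: [-0.422, 0.906, -0.0, 0.002]
contact_force: [0.5, 2.1, 2.1]
gripper_width: 34.8
t 21.83 pos [553.86  29.   173.62] ang -130.01 tilt 0.19 F [0.5 2.1 2.1] w 34.83
tool shift mm [1.   0.42 0.62] x axis [-0.643 -0.766] joints [ 0.34  0.4  -0.34  0.   -0.83  0.53]
twist -0.0003
```

```bash
for i in 1 2; do python3 -m crank '{"delta_pos":[[0,0,0.001],[0,0,0]],"twist":[0,0]}' >/dev/null; python3 to.py 552.9 28.5 168 50|head -1; done
```

```text
t 22.0 pos [554.09  29.22 172.96] ang -130.01 tilt 0.24 F [0.8 3.  5.1] w 34.51
t 22.17 pos [554.3   29.29 172.43] ang -129.99 tilt 0.27 F [0.8 2.2 6.5] w 34.7
```

```bash
python3 -m crank '{"delta_pos":[[0,0,0.001],[0,0,0.001],[0,0,0]],"twist":[0,0,0]}' >/dev/null; python3 to.py 552.9 28.5 168 50|head -1
```

```text
t 22.42 pos [554.48  29.34 171.15] ang -129.97 tilt 0.32 F [0.  3.4 9.6] w 34.95
```

```bash
python3 -m crank '{"delta_pos":[[-0.0008,0,0.001],[0,0,0.001],[0,0,0]],"twist":[0,0,0]}' >/dev/null; python3 to.py 552.9 28.5 168 50|head -1
```

```text
t 22.67 pos [554.2   29.68 167.82] ang -130.01 tilt 0.19 F [1.3 3.1 0.4] w 34.8
```

```bash
python3 -m crank '{"delta_pos":[[0,0,0.001],[0,0,0.001],[0,0,0]],"twist":[0,0,0]}' >/dev/null; python3 to.py 552.9 28.5 168 50|head -1
```

```text
t 22.92 pos [553.51  29.35 164.  ] ang -130.04 tilt 0.01 F [ 4.5  2.4 -4. ] w 34.37
```

```bash
python3 -m crank '{"delta_pos":[[0,0,0],[0,0,0]],"twist":[0,0]}' >/dev/null; python3 to.py 552.9 28.5 168 50|head -1;python3 -m crank '{"delta_pos":[[0,0,0.001],[0,0,0]],"twist":[0,0]}' >/dev/null; python3 to.py 552.9 28.5 168 50|head -1
```

```text
t 23.08 pos [553.36  29.25 164.04] ang -130.05 tilt 0.03 F [ 4.3  2.3 -5.4] w 34.54
t 23.25 pos [553.3   29.23 163.66] ang -130.04 tilt 0.03 F [ 2.9  2.6 -2.7] w 34.89
```

```bash
for i in 1 2 3; do python3 -m crank '{"delta_pos":[[0,0,0.001],[0,0,0]],"twist":[0,0]}' >/dev/null; python3 to.py 552.9 28.5 168 50|head -1; done
```

```text
t 23.42 pos [553.31  29.19 163.3 ] ang -130.03 tilt 0.01 F [2.7 2.2 1.5] w 34.21
t 23.58 pos [553.35  29.14 162.64] ang -130.02 tilt 0.02 F [0.3 2.4 6. ] w 34.79
t 23.75 pos [553.35  29.16 161.91] ang -130.01 tilt 0.03 F [-0.2  2.5  7.7] w 35.02
```

```bash
for i in 1 2; do python3 -m crank '{"delta_pos":[[0,0,0.001],[0,0,0]],"twist":[0,0]}' >/dev/null; python3 to.py 552.9 28.5 168 50|head -1; done
```

```text
t 23.92 pos [553.37  29.13 161.22] ang -130.0 tilt 0.04 F [-0.7  1.4  9. ] w 34.58
t 24.08 pos [553.4   29.12 160.55] ang -130.0 tilt 0.05 F [-2.1  2.4 10.1] w 34.72
```

```bash
for i in 1 2; do python3 -m crank '{"delta_pos":[[0,0,0.001],[0,0,0]],"twist":[0,0]}' >/dev/null; python3 to.py 552.9 28.5 168 50|head -1; done
```

```text
t 24.25 pos [553.38  29.11 160.11] ang -129.99 tilt 0.06 F [-2.2  2.2 12.4] w 34.62
t 24.42 pos [553.44  29.1  160.04] ang -129.97 tilt 0.08 F [-3.6  2.4 16.4] w 34.73
```

```bash
python3 -m crank '{"delta_pos":[[0,0,0.0005],[0,0,0],[0,0,0],[0,0,0],[0,0,0],[0,0,0]],"twist":[0,0,0,0,0,0]}' >/dev/null; python3 to.py 552.9 28.5 168 50|head -1
python3 - <<'E'
from sil import *
n='scene'
p=imaging.get_image(n)[0]; cv2.imwrite('pics/scene13.png',p)
overlay(n,p,[],(215,110,325,245),5,'pics/s13.png',.55)
cv2.imwrite('pics/top13.png',imaging.get_image('top')[0])
E
python3 to.py 552.9 28.5 168 50|head -1
```

```text
t 24.92 pos [553.46  29.1  160.02] ang -129.96 tilt 0.1 F [-5.7  3.3 19.4] w 34.61
t 25.02 pos [553.44  29.09 160.01] ang -129.96 tilt 0.1 F [-5.7  2.5 20.2] w 34.7
```

View pics/s13.png

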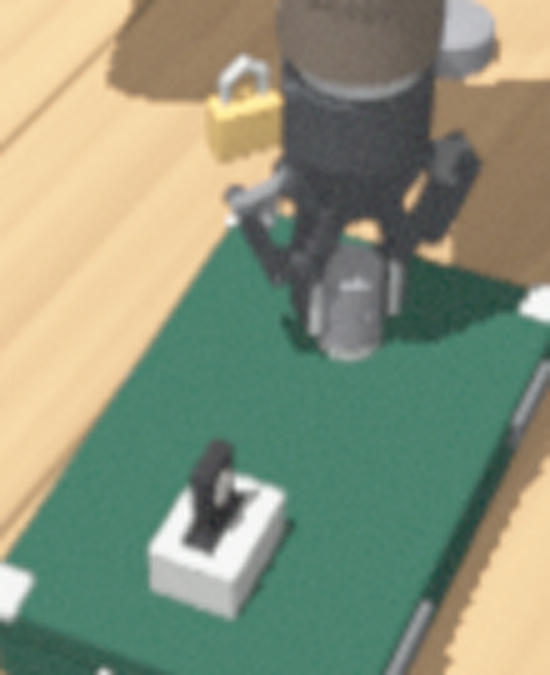

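View pics/scene13.png

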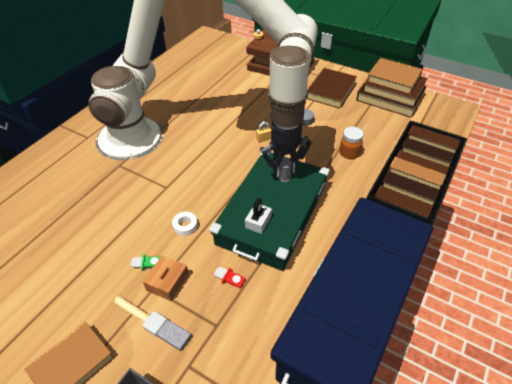

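The close-up shows the gauge shoulder-down on the slot block at about (215,510). The cap sits over the stud at (350,300), with only the steel foot visible below it. The listed loose things are where they were. I'm handing in with the cap at the hard stop under about 20 N.

```bash
python3 -c "
from bench import job_done; print(job_done())"
```

```text
the job is handed in; nothing more can be done
None
```

I put the gauge in the box's slot and pressed the narrow cap onto the vent stud. I handed the job in at about 25 s, still holding the cap pressed down.

- **Gauge:** The blade first caught on the slot's bevel at about 13 N. I shifted it about 1.3 mm and it went in. It stopped at the height expected for fully home, took a 20 N push there, and was then released. The last picture shows it upright with its shoulder on the block.
- **Cap:** The force rose to about 10 N and then fell away, which was the click. The seal force then built to a hard stop with `cap_mid` about 32 mm above `stud_base`. It was steady there at about 20 N before hand-in, so the seal should be at or very near its stop; its travel was not measured directly.

**Other observations:**
- The two cameras disagreed by up to about 3 mm, so I aligned the gauge and cap by comparing each with its target in the same picture.
- Just after the click the wrist briefly read about −5 N, pulling downward; I took this to be the beads.
- The green and red lookalike gauges fell over in the first two seconds. The arm had no contact force and was well above them.
- The listed loose items were not touched and look unmoved in the last picture.

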